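Scoop rollers from the stock tray into the feed tub

TASK

Pick up the scoop by its handle, gather all three steel rollers from the stock tray with it in one scoopful, and tip them into the plastic tub. Do not touch the rollers with the gripper, do not ram the tray or the tub with the scoop or drive the sprung stop plate in the tray back to its end, and leave the other things lying where they are. Then set the scoop down flat where it stood.

Things in the scene. Friction and masses are not known exactly. Their poses are not given: they have to be found in the camera images.
- scoop: aluminium parts scoop, 86 mm long (x), 96 wide (y), 107 high, 0.22 kg. Origin under the centre of its flat base; +x points out of its open front, z up. Sheet walls 2.5 mm thick: rear wall at x = -43 mm, 36 high; sides at y = +-48 mm, 34 high, only 20 high from x = +13 to +35 mm; inside 91 mm wide. The handle bar runs along x over the pan
- scoop_handle (a point): middle of the black handle bar, above the scoop's origin, 95 mm above its base. The bar is straight, 16 mm wide in the scoop's y, 24 high (83 to 107 mm above the base), from x = -35 to +49 mm; thin bars carry it at the rear wall, so 80 mm are open between pan floor and bar
- scoop_lip (a point): middle of the scoop's front lip, at its underside, 43 mm ahead (+x) of the scoop's origin. The pan floor is 2.5 mm thick, thinned to 2 mm at this lip, and flat below
- stock_tray: dark steel tray, screwed down, outside 278 (x) x 126 (y) x 34 mm high. Origin under its centre, x along its length. Flat floor and four walls, all 4 mm thick; inside 270 x 118 mm. A buffer stop stands across it; its face towards -x is at x = +62 to +117 mm, set differently each time and not reported. The rollers lie short of it; the -x end is empty
- stop_buffer (a joint): how far the sprung face plate of the buffer stop (28 mm high, as wide as the tray) is pushed back towards the tray's +x end: 0 = untouched, wherever the stop stands; 0.012 m = against its end. About 4 N starts it, then 0.9 N per mm
- tub: milky plastic tub, open above, fixed to the bench, 154x152 mm and 82 high; origin under its centre. Walls about 10 mm thick, mouth 136 mm square inside, floor about 6 mm thick
- roller_1: smooth ground steel roller (one of three alike), 22 mm diameter, 60 mm long, hollow, about 0.06 kg. Origin at its centre, its own y along its axis; it starts lying across the tray's length and rolls freely
- roller_2: smooth ground steel roller (one of three alike), 22 mm diameter, 60 mm long, hollow, about 0.06 kg. Origin at its centre, its own y along its axis; it starts lying across the tray's length and rolls freely
- roller_3: smooth ground steel roller (one of three alike), 22 mm diameter, 60 mm long, hollow, about 0.06 kg. Origin at its centre, its own y along its axis; it starts lying across the tray's length and rolls freely
- adjustable_wrench: bystander: adjustable wrench, 47x153x10 mm; origin at its underside
- marker_pen: bystander: black marker pen, 12x140x12 mm; origin at its underside

How it is judged:
By the outcome, as a careful person would: the job done as asked, in the order asked, and still so for the second after the job is handed in, with the robot touching nothing.
It also fails if it takes over 72 s, if anything falls off the work surface, if the arm or the gripper's body presses on something with over 40 N, if the wrist force passes 120 N, or if a joint passes its speed limit or range.

ROBOT

A 6-joint arm with a two-finger parallel gripper is mounted at the origin on a cart in front of the work surface, level with it; the furniture and walls round the work are solid. World frame = base frame: x ahead of the robot, y to its left, z up, the work surface at z = 0. Lengths are in m, angles in rad, forces in N, time in s.
With the tool pointing down it reaches from about 0.35 to 0.725 m from the base axis. Payload 6 kg.
Tool frame: the origin (TCP) lies at the very end of the fingers, on their centre line; the grasp point (between the pads) lies 19 mm behind it; z points along the fingers, y is the line along which they close (so a half turn about z gives the same grasp; the last joint's range is limited). The gripper opens to 85 mm and grips with 20 to 120 N. Pads are 22 mm wide; open, the fingers measure 114 mm over their backs; the gripper's body (76 mm by 85 mm) begins 54 mm behind the grasp point. The pads swing forward as they close: fully open they stand 13 mm farther back than shut.
Start: joints at [1.449, 0.04, 0.085, 0, -1.615, -0.334], TCP at [0.264, 0.539, 0.199] pointing down, gripper open.
Joint ranges: [-2.56, 2.56], [-1.29, 2.01], [-1.08, 1.49], [-3.29, 1.98], [-2.81, -0.18], [-2.99, 2.99]. Speed limits (rad/s): [2.57, 2.57, 3.01, 3.14, 3.14, 3.14].

INTERFACE

Orientations are given as a unit quaternion [w, x, y, z].
In Python, from station import sensors, eyes, close_job gives the robot as it stands.
- The arm moves only by the tool move_arm, never from a script. Its argument "steps" is a list of rows, each a list of 2 entries, a list of its own where there are three numbers: the shift along the tool's x, y, z in m, then the turn about the tool's z in rad. In form: [[[x, y, z], turn], ...]. A call has 1 to 5 rows; each row is the pose to reach, as a shift and turn from the pose commanded when the call began, along the tool's axes at that moment; what a row does not reach only later rows make up. A row lasts 1/8 s, in which the tool goes at most 62.5 mm and 10.7 degrees, less where a joint would pass 70% of its speed; a pose out of reach is approached as far as the arm can. A call with a gripper value outside its range is refused whole. "fingers" is the opening, from 0 (shut) to 1 (fully open), set as the call begins (left out, the last holds). The fingers move at their own pace and stop on an object; "grip_force" is the grip in N (left out, the last holds). Time passes only in rows, so rows that repeat a pose let the fingers close. It gives the time, the measured TCP pose, the force, the opening and the grip force at its end, in the units of the state.
- sensors.get_state(): the state, without advancing time (a new reading comes with each control period).
- eyes.capture(name): name is "side" or "top" or "wrist"; returns a dict with "pixels" (480x640x3 uint8, red, green, blue), "depth" (480x640 float32, m along the optical axis (not along the pixel's ray), 0 where there is no reading), "intrinsics" (3x3 intrinsics, pixels), "R" (3x3) and "t" (3): a world point X has camera coordinates R X + t. Camera axes: x right, y down, z forward; pixel columns grow to the right and rows downward; lengths in m; the calibration is good to about 2 mm. A picture is of the moment at which its call begins.
- close_job(): hands the job in; it is judged then, once.
The state is a dict: "time": time; "joint_positions": joint angles; "qvel": joint speeds; "joint_torque": joint torques, N m; "ee_pos": TCP position; "orientation": TCP orientation; "wrist_force": force on the tool from outside, world axes, zero at the start; "ft_torque": the same for the moment, N m; "opening": finger opening in m; "grasp_force": force on a finger pad.
Only numpy, scipy, OpenCV 4.12 (cv2) and the standard library are available. Lean on these libraries where they do the work, as an engineer would, in place of code of your own. Each camera call takes 0.05 s, during which the arm holds its last target. There are 200 camera calls.

## Working session

There is one attempt and no reset: what is moved stays moved. The work goes in short steps, Python scripts to look and compute and a tool call to move; the robot and the scene stay as the last step left them, time stands still between calls to the robot, and variables do not carry over. Pictures are saved under pics/ and viewed, at most 10 in all, crops included, and the job is handed in when it is done.

Besides the shell and the picture viewer there is one more tool, called after "Request:" as name(argument=value, ...), one argument or row to a line, values as JSON. move_arm: Moves the arm, as the interface text tells. Its arguments: {"type":"object","properties":{"steps":{"type":"array"},"fingers":{"type":"number"},"grip_force":{"type":"number"}},"required":["steps"]}

```bash
ls; mkdir -p pics; python3 - <<'E'
from station import sensors, eyes
import cv2, numpy as np, pickle
s=sensors.get_state(); print({k:np.round(v,3).tolist() for k,v in s.items()})
d={}
for n in ['side','top','wrist']:
    c=eyes.capture(n); d[n]=c
    cv2.imwrite(f'pics/{n}0.png',c['pixels'][:,:,::-1])
    print(n,np.round(c['intrinsics'],1).tolist(),np.round(c['R'],3).tolist(),np.round(c['t'],3).tolist())
pickle.dump(d,open('c0.pkl','wb'))
E
```

```text
pics
{'time': 0.0, 'joint_positions': [1.449, 0.041, 0.084, -0.0, -1.616, -0.334], 'qvel': [0.0, 0.002, 0.001, -0.0, -0.001, 0.001], 'joint_torque': [-0.0, -36.82, 34.742, 6.933, -0.005, -0.0], 'ee_pos': [0.264, 0.538, 0.198], 'orientation': [0.001, 0.974, -0.226, -0.0], 'wrist_force': [0.05, 0.002, 0.056], 'ft_torque': [-0.046, 0.024, 0.017], 'grasp_force': 0.0, 'opening': 0.085}
side [[481.8, 0.0, 316.6], [0.0, 481.8, 240.2], [0.0, 0.0, 1.0]] [[0.835, -0.55, 0.021], [-0.246, -0.406, -0.88], [0.493, 0.73, -0.474]] [-0.492, 0.212, 0.714]
top [[589.1, 0.0, 318.6], [0.0, 589.1, 238.7], [0.0, 0.0, 1.0]] [[0.081, -0.997, 0.006], [-0.973, -0.08, -0.217], [0.217, 0.012, -0.976]] [-0.064, 0.578, 1.075]
wrist [[388.5, 0.0, 320.5], [0.0, 388.5, 241.6], [0.0, 0.0, 1.0]] [[-0.441, -0.898, 0.001], [-0.855, 0.42, 0.305], [-0.274, 0.133, -0.952]] [0.6, -0.04, 0.379]
```

View pics/top0.png

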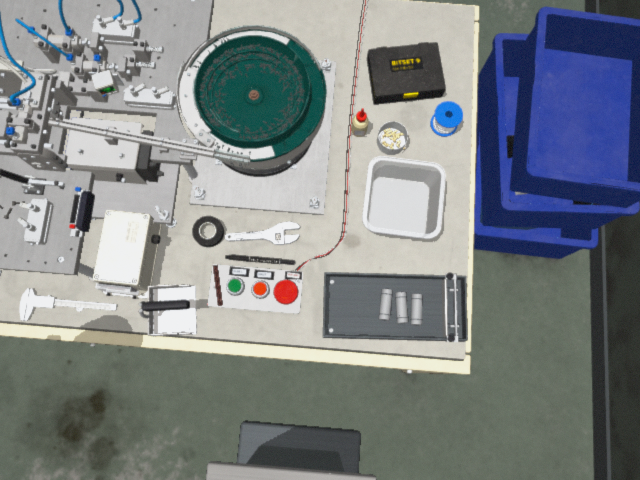

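View pics/side0.png

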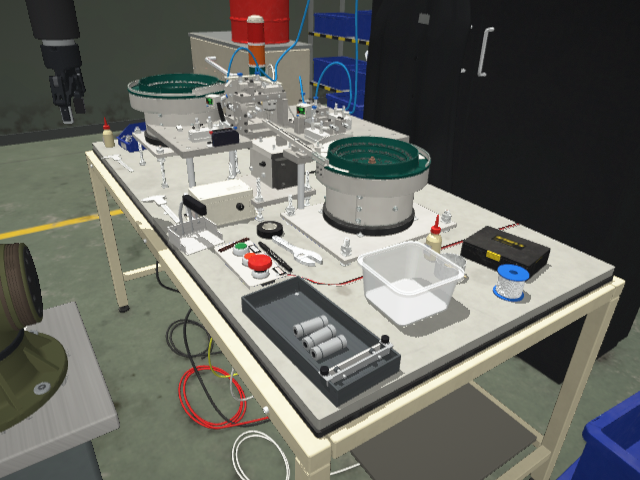

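The top view shows the scoop at about (172,310), opening towards image right. The tray spans (323–467, 273–341), with rollers at about (386,305), (402,307) and (417,308) and the stop bar near 450. The tub is at about (404,197), the pen at (260,260) and the wrench at (262,234). The side view agrees.

```bash
cat > h.py <<'E'
import numpy as np, cv2, pickle
def world(c,u,v,d=None):
    """pixel + depth -> world"""
    u=np.asarray(u,float);v=np.asarray(v,float);K=c['intrinsics']
    p=np.stack([(u-K[0,2])/K[0,0]*d,(v-K[1,2])/K[1,1]*d,d*np.ones_like(u)],-1)
    return (p-c['t'])@c['R']
def atz(c,u,v,z):
    """pixel ray cut with plane z"""
    a=world(c,u,v,0.0);b=world(c,u,v,1.0)
    return a+(b-a)*((z-a[...,2])/(b[...,2]-a[...,2]))[...,None]
def cloud(c):
    v,u=np.mgrid[:480,:640]; P=world(c,u,v,c['depth'].astype(float)); P[c['depth']<=0]=np.nan
    return P
def proj(c,X):
    p=np.asarray(X)@c['R'].T+c['t']; q=p@c['intrinsics'].T
    return q[...,:2]/q[...,2:]
def crop(c,x0,y0,x1,y1,s,f):
    cv2.imwrite(f,cv2.resize(c['pixels'][y0:y1,x0:x1,::-1],None,fx=s,fy=s,interpolation=cv2.INTER_CUBIC))
E
python3 - <<'E'
from h import *
d=pickle.load(open('c0.pkl','rb')); c=d['top']
a=cv2.resize(c['pixels'][275:345,130:215,::-1],None,fx=7,fy=7,interpolation=cv2.INTER_CUBIC)[:480]
cv2.imwrite('pics/scoop.png',a)
crop(c,315,265,475,350,5,'pics/tray.png')
P=cloud(c)
def rect(lo,hi,box,name):
    u0,v0,u1,v1=box; Q=P[v0:v1,u0:u1].reshape(-1,3); m=(Q[:,2]>lo)&(Q[:,2]<hi); Q=Q[m]
    r=cv2.minAreaRect((Q[:,:2]*1000).astype(np.float32)); print(name,m.sum(),np.round(r[0],1),np.round(r[1],1),round(r[2],2),'z med',np.round(np.median(Q[:,2])*1000,1),'mean',np.round(Q.mean(0)*1000,1))
rect(.09,.125,(130,280,200,340),'handle')
rect(.026,.045,(318,268,472,346),'trayrim')
rect(.07,.095,(355,150,455,245),'tubrim')
rect(-.01,.008,(330,280,375,330),'trayfloor')
for i,b in enumerate([(379,286,394,324),(395,286,409,326),(409,290,426,328)]): rect(.018,.035,b,'rol%d'%i)
# side cloud
S=cloud(d['side'])
Q=S.reshape(-1,3)
for nm,m in (('handle',(abs(Q[:,0]-.4)<.2)&(Q[:,2]>.085)&(Q[:,2]<.125)&(Q[:,1]>.15)&(Q[:,1]<.4)),):
    q=Q[m]; print(nm,len(q),np.round(q.mean(0),3) if len(q) else 0)
E
```

```text
handle 462 [426.5 255.9] [16.6 92.1] 8.05 z med 107.8 mean [426.2 251.6 106.5]
trayrim 1852 [ 468.  -173.9] [131.8 278.2] 3.21 z med 33.7 mean [ 469.8 -204.9   33.3]
tubrim 1562 [ 675.  -174.2] [152.6 156.2] 86.99 z med 82.4 mean [ 678.6 -177.3   81.6]
trayfloor 1940 [466.9 -93.1] [98.6 88.7] 4.39 z med 5.1 mean [466.4 -92.3   4.9]
rol0 330 [ 470.5 -155.9] [59.6 22. ] 0.11 z med 25.4 mean [ 470.  -155.9   25.2]
rol1 330 [ 467.1 -187.8] [59.6 21.8] 7.26 z med 25.3 mean [ 466.8 -187.4   25.2]
rol2 323 [ 465.7 -217.1] [59.3 20.3] 2.21 z med 25.1 mean [ 465.1 -216.9   25.1]
handle 287 [0.425 0.242 0.098]
```

View pics/scoop.png

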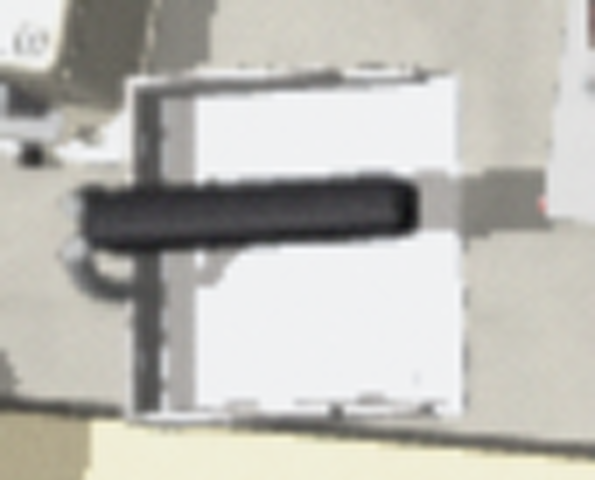

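View pics/tray.png

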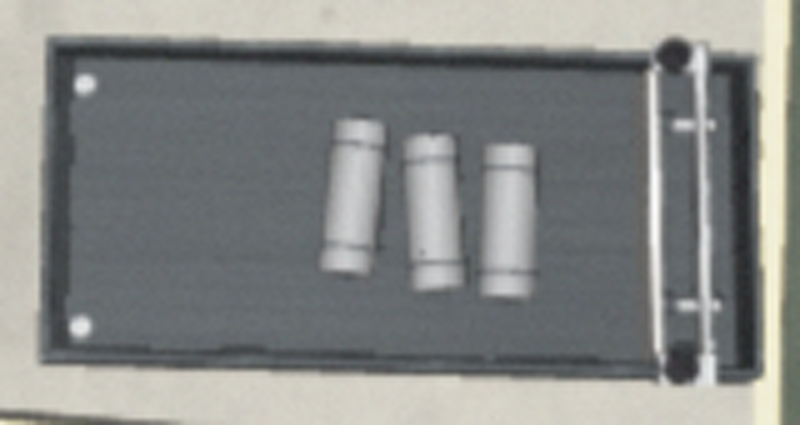

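The scoop crop shows the bar from (88,214) to (415,207) and lip corners at about (460,75) and (462,412). In the tray crop, the outer corners are about (48,38), (755,52), (762,378) and (42,362). The stop face's top edge runs from (652,70) to (657,355).

```bash
python3 - <<'E'
from h import *
d=pickle.load(open('c0.pkl','rb')); c=d['top']
f=lambda o,s,pts,z:np.round(atz(c,o[0]+np.array(pts,float)[:,0]/s,o[1]+np.array(pts,float)[:,1]/s,z)[:,:2]*1000,1)
print('bar',f((130,275),7,[(88,214),(415,207)],.107).tolist())
print('lip',f((130,275),7,[(460,75),(462,412)],.002).tolist())
print('rearwall top',f((130,275),7,[(130,77),(130,418)],.036).tolist())
print('tray',f((315,265),5,[(48,38),(755,52),(762,378),(42,362)],.034).tolist())
print('stop',f((315,265),5,[(650,70),(656,355)],.030).tolist())
P=cloud(c)
# bar line fit from depth
Q=P[280:340,130:200].reshape(-1,3);q=Q[(Q[:,2]>.1)&(Q[:,2]<.115)]
l=cv2.fitLine((q[:,:2]*1000).astype(np.float32),cv2.DIST_L2,0,.1,.1).ravel();print('barline',l,np.percentile(q[:,1],[0,2,98,100]))
Q=P.reshape(-1,3)
# tall things near path
for x0,x1,y0,y1 in [(.5,.65,-.1,.3),(.4,.5,-.1,.2),(.65,.75,-.09,.1),(.35,.5,.28,.4),(.5,.6,.2,.35)]:
    q=Q[(Q[:,0]>x0)&(Q[:,0]<x1)&(Q[:,1]>y0)&(Q[:,1]<y1)]; i=np.nanargmax(q[:,2]); print((x0,x1,y0,y1),np.round(q[i],3))
# side view check of heights
S=cloud(d['side']).reshape(-1,3)
q=S[(abs(S[:,0]-.4265)<.03)&(abs(S[:,1]-.25)<.06)&(S[:,2]>.05)]; print('side handle top z',np.round(np.percentile(q[:,2],[90,97,99.5]),4))
q=S[(abs(S[:,0]-.468)<.02)&(abs(S[:,1]+.187)<.05)&(S[:,2]>.015)&(S[:,2]<.04)]; print('side roller top z',np.round(np.percentile(q[:,2],[90,97,99.5]),4))
q=S[(abs(S[:,0]-.468)<.03)&(abs(S[:,1]+.27)<.03)&(S[:,2]>.015)&(S[:,2]<.06)]
h,e=np.histogram(q[:,1],np.arange(-.30,-.24,.002));print('side stop y',list(zip(np.round(e,3).tolist(),h.tolist())))
E
```

```text
bar [[421.8, 290.4], [430.5, 206.6]]
lip [[478.5, 221.8], [383.9, 209.2]]
rearwall top [[466.3, 305.6], [373.5, 292.2]]
tray [[520.8, -33.2], [538.0, -309.9], [412.0, -315.9], [395.6, -40.7]]
stop [[528.1, -269.9], [417.7, -276.0]]
barline [ 1.3898858e-01 -9.9029398e-01  4.2654578e+02  2.5078056e+02] [0.20983456 0.21134805 0.29047692 0.29298989]
(0.5, 0.65, -0.1, 0.3) [0.601 0.285 0.115]
(0.4, 0.5, -0.1, 0.2) [0.495 0.041 0.056]
(0.65, 0.75, -0.09, 0.1) [0.731 0.07  0.2  ]
(0.35, 0.5, 0.28, 0.4) [0.481 0.399 0.176]
(0.5, 0.6, 0.2, 0.35) [0.539 0.34  0.085]
side handle top z [0.1056 0.1064 0.1073]
side roller top z [0.0248 0.0254 0.0264]
side stop y [(-0.3, 5), (-0.298, 5), (-0.296, 34), (-0.294, 131), (-0.292, 75), (-0.29, 19), (-0.288, 0), (-0.286, 3), (-0.284, 8), (-0.282, 3), (-0.28, 5), (-0.278, 46), (-0.276, 100), (-0.274, 45), (-0.272, 10), (-0.27, 2), (-0.268, 0), (-0.266, 0), (-0.264, 0), (-0.262, 0), (-0.26, 0), (-0.258, 0), (-0.256, 0), (-0.254, 0), (-0.252, 0), (-0.25, 0), (-0.248, 0), (-0.246, 0), (-0.244, 0)]
```

Request:
move_arm(
  steps=[
    [[0.045, 0.032, 0], 0.16],
    [[0.095, 0.068, 0], 0.33],
    [[0.145, 0.105, 0], 0.5],
    [[0.195, 0.14, 0], 0.67],
    [[0.24, 0.173, 0], 0.84],
  ],
  fingers=1,
)

```text
time: 0.78
ee_pos: [0.4039, 0.2758, 0.1995]
orientation: [-0.0, 0.796, -0.606, -0.0]
wrist_force: [1.0, 0.9, -0.1]
opening: 0.085
grasp_force: 0.0
```

```bash
cat > go.py <<'E'
import sys,numpy as np
from station import sensors
from scipy.spatial.transform import Rotation as Ro
s=sensors.get_state(); p=np.array(s['ee_pos']); R=Ro.from_quat(s['orientation'],scalar_first=True).as_matrix()
print('t',round(s['time'],2),'tcp',np.round(p,4),'yaw',round(float(np.degrees(np.arctan2(R[1,0],R[0,0]))),2),'tilt z',np.round(R[:,2],3),'F',np.round(s['wrist_force'],1),'M',np.round(s['ft_torque'],2),'open',round(float(s['opening']),4),'gf',round(float(s['grasp_force']),1),'q',np.round(s['joint_positions'],2))
a=list(map(float,sys.argv[1:]))
for i in range(0,len(a),4):
    x,y,z,yaw=a[i:i+4]; sh=R.T@(np.array([x,y,z])-p); t=-(np.radians(yaw)-np.arctan2(R[1,0],R[0,0])); print('shift',np.round(sh,4),'turn',round(float(t),3))
E
python3 go.py .429 .229 .19 -82 .429 .229 .076 -82
```

```text
t 0.78 tcp [0.4039 0.2758 0.1995] yaw -74.56 tilt z [ 0.  0. -1.] F [ 1.   0.9 -0.1] M [ 0.09 -0.11  0.06] open 0.085 gf 0.0 q [ 1.01 -0.26 -0.19 -0.   -1.64 -0.74]
shift [ 0.0518 -0.0117  0.0095] turn 0.13
shift [ 0.0518 -0.0117  0.1235] turn 0.13
```

Request:
move_arm(
  steps=[
    [[0.03, -0.007, 0.005], 0.08],
    [[0.052, -0.0117, 0.01], 0.13],
    [[0.052, -0.0117, 0.04], 0.13],
    [[0.052, -0.0117, 0.06], 0.13],
    [[0.052, -0.0117, 0.06], 0.13],
  ],
)

```text
time: 1.4
ee_pos: [0.428, 0.2303, 0.1377]
orientation: [0.002, 0.757, -0.654, -0.0]
wrist_force: [0.5, 0.4, 0.5]
opening: 0.0856
grasp_force: 0.0
```

```bash
python3 go.py .429 .229 .076 -82; python3 - <<'E'
from h import *
from station import eyes
for n in ['wrist','top']:
    c=eyes.capture(n); pickle.dump(c,open(n+'1.pkl','wb'))
    cv2.imwrite(f'pics/{n}1.png',c['pixels'][:,:,::-1])
    P=cloud(c).reshape(-1,3); q=P[(abs(P[:,0]-.426)<.05)&(abs(P[:,1]-.25)<.07)&(P[:,2]>.1)&(P[:,2]<.112)]
    print(n,len(q),np.round(q.mean(0),4),cv2.minAreaRect((q[:,:2]*1000).astype(np.float32)), cv2.fitLine((q[:,:2]*1000).astype(np.float32),cv2.DIST_L2,0,.1,.1).ravel())
E
```

```text
t 1.4 tcp [0.428  0.2303 0.1377] yaw -81.67 tilt z [-0.002 -0.003 -1.   ] F [0.5 0.4 0.5] M [-0.05  0.02  0.01] open 0.0856 gf 0.0 q [ 0.91 -0.27 -0.31 -0.   -1.53 -0.76]
shift [ 0.0013 -0.001   0.0617] turn 0.006
wrist 3509 [0.4286 0.2494 0.1061] ((428.16656494140625, 252.49435424804688), (15.931314468383789, 83.06012725830078), 7.781215667724609) [ 1.3901137e-01 -9.9029076e-01  4.2855820e+02  2.4940164e+02]
top 187 [0.4296 0.2287 0.1074] ((429.89654541015625, 229.9614715576172), (16.244064331054688, 40.95259475708008), 8.910037994384766) [ 1.6991465e-01 -9.8545879e-01  4.2957266e+02  2.2870406e+02]
```

View pics/wrist1.png

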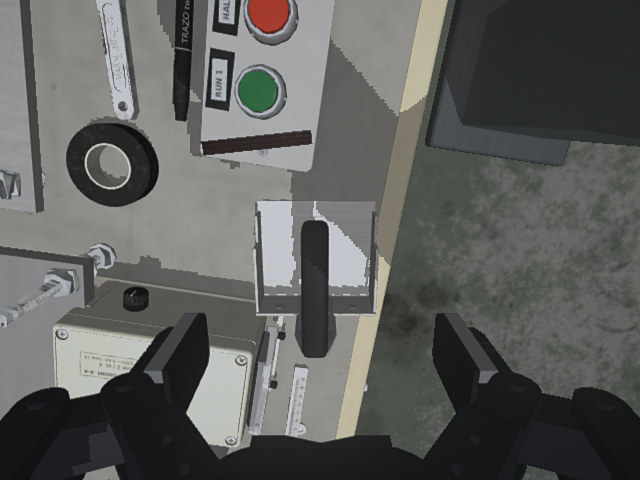

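The wrist view shows the bar from (315,225) to (314,355), midway between the open fingers at about x=320. Descending.

Request:
move_arm(
  steps=[
    [[0.0015, 0.001, 0.02], 0.006],
    [[0.0015, 0.001, 0.04], 0.006],
    [[0.0015, 0.001, 0.055], 0.006],
    [[0.0015, 0.001, 0.061], 0.006],
    [[0.0015, 0.001, 0.061], 0.006],
  ],
)

```text
time: 2.12
ee_pos: [0.428, 0.2291, 0.0782]
orientation: [0.0, 0.755, -0.656, 0.0]
wrist_force: [0.3, -0.1, -0.8]
opening: 0.0851
grasp_force: 0.0
```

Request:
move_arm(
  steps=[
    [[0, 0, 0], 0],
    [[0, 0, 0], 0],
    [[0, 0, 0], 0],
    [[0, 0, 0], 0],
    [[0, 0, 0], 0],
  ],
  fingers=0,
  grip_force=20,
)

```text
time: 2.75
ee_pos: [0.428, 0.2293, 0.0786]
orientation: [-0.0, 0.755, -0.656, 0.0]
wrist_force: [-0.5, 0.1, 1.0]
opening: -0.0001
grasp_force: 0.0
```

Request:
move_arm(
  steps=[
    [[0, 0, 0], 0],
    [[0, 0, 0], 0],
    [[0, 0, -0.005], 0],
    [[0, 0, -0.01], 0],
    [[0, 0, -0.02], 0],
  ],
)

```text
time: 3.38
ee_pos: [0.4279, 0.2292, 0.0989]
orientation: [0.0, 0.755, -0.656, 0.0]
wrist_force: [-0.3, -0.3, -0.1]
opening: 0.0002
grasp_force: 0.0
```

```bash
python3 go.py; python3 - <<'E'
from h import *
from station import eyes
c=eyes.capture('side'); u,v=proj(c,[.427,.25,.06]).astype(int); print(u,v)
crop(c,u-60,v-45,u+60,v+45,5,'pics/lift.png')
E
```

```text
t 3.38 tcp [0.4279 0.2292 0.0989] yaw -82.04 tilt z [-0. -0. -1.] F [-0.3 -0.3 -0.1] M [0.   0.01 0.01] open 0.0002 gf 0.0 q [ 0.91 -0.26 -0.38  0.   -1.46 -0.77]
194 218
```

View pics/lift.png

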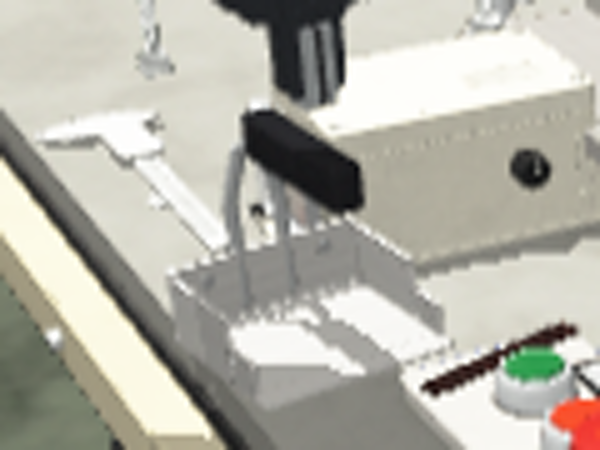

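The picture shows the scoop level, with the bar running (245,130)–(360,190) and the shut fingers ending near (315,100), so the grasp missed. I'll measure why.

```bash
python3 - <<'E'
from h import *
from station import eyes
c=eyes.capture('side'); print('tcp in crop',(proj(c,[.4279,.2292,.0989])-[134,173])*5,'bar ends pred',(proj(c,[[.4221,.2905,.107],[.4333,.209,.107]])-[134,173])*5)
w=eyes.capture('wrist');t=eyes.capture('top')
for n,k in (('side',c),('wrist',w),('top',t)):
    P=cloud(k).reshape(-1,3); q=P[(abs(P[:,0]-.426)<.07)&(abs(P[:,1]-.25)<.08)&(P[:,2]>.092)&(P[:,2]<.112)]
    print(n,len(q)); 
    if len(q)>10: print(np.round(q.mean(0),4),cv2.minAreaRect((q[:,:2]*1000).astype(np.float32)), cv2.fitLine((q[:,:2]*1000).astype(np.float32),cv2.DIST_L2,0,.1,.1).ravel(),np.round(np.percentile(q[:,2],[5,50,95]),3))
cv2.imwrite('pics/w2.png',w['pixels'][:,:,::-1])
E
```

```text
tcp in crop [315.45971577 166.33077741] bar ends pred [[251.06205071 104.28713763]
 [343.16310722 163.1030759 ]]
side 221
[0.4256 0.2423 0.1012] ((427.3018493652344, 248.5643310546875), (16.880718231201172, 86.9694595336914), 6.872460842132568) [ 1.6533846e-01 -9.8623687e-01  4.2558475e+02  2.4228720e+02] [0.093 0.103 0.106]
wrist 1811
[0.4327 0.2216 0.1049] ((431.9727783203125, 226.26646423339844), (15.957100868225098, 30.53795051574707), 7.745114326477051) [ 5.5138461e-02 -9.9847871e-01  4.3265833e+02  2.2163443e+02] [0.096 0.106 0.107]
top 86
[0.4308 0.2165 0.106 ] ((431.6002197265625, 219.4427947998047), (16.22496795654297, 19.415475845336914), 4.996101379394531) [  0.7529866  -0.6580359 430.80664   216.53326  ] [0.097 0.107 0.111]
```

View pics/w2.png

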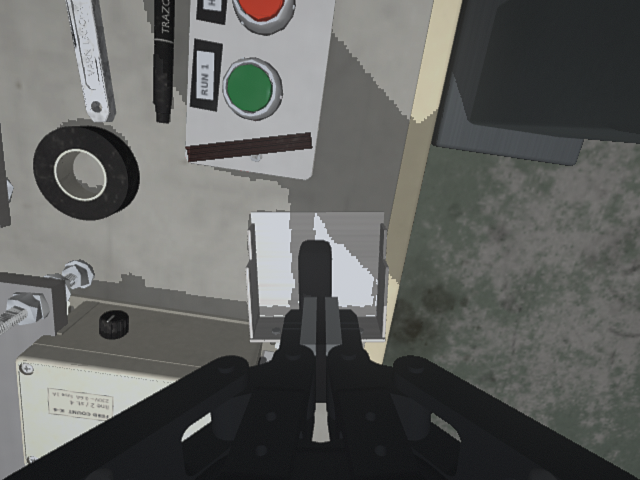

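The wrist view shows the shut fingers directly over the bar, around (320,310), with the bar's front end at (315,245). I'll measure the real fingertip height.

```bash
python3 - <<'E'
from h import *
from station import eyes
c=eyes.capture('side'); P=cloud(c)
for v in range(168,204,2): print(v,[ (np.round(P[v,u]*1000).astype(int).tolist(),int(c['pixels'][v,u].mean())) for u in (195,199)])
w=eyes.capture('wrist');P=cloud(w)
for v in (290,298,304,310,320,340): print(v,[np.round(P[v,u]*1000).astype(int).tolist() for u in (310,328)])
E
```

```text
168 [([435, 237, 183], 35), ([437, 218, 188], 35)]
170 [([434, 236, 178], 39), ([437, 219, 183], 35)]
172 [([426, 215, 182], 37), ([436, 219, 179], 36)]
174 [([427, 217, 177], 36), ([436, 219, 175], 37)]
176 [([425, 213, 174], 35), ([435, 219, 170], 51)]
178 [([426, 217, 168], 105), ([434, 217, 167], 133)]
180 [([425, 218, 164], 126), ([434, 216, 163], 125)]
182 [([425, 216, 160], 126), ([434, 217, 158], 124)]
184 [([425, 219, 155], 124), ([433, 217, 154], 124)]
186 [([423, 215, 152], 123), ([434, 220, 148], 124)]
188 [([422, 212, 149], 121), ([433, 218, 144], 117)]
190 [([424, 219, 141], 119), ([432, 217, 140], 94)]
192 [([423, 220, 137], 118), ([432, 219, 135], 77)]
194 [([423, 219, 132], 134), ([432, 221, 130], 224)]
196 [([465, 347, 72], 197), ([471, 335, 75], 252)]
198 [([464, 346, 67], 152), ([477, 353, 62], 244)]
200 [([430, 246, 107], 42), ([464, 319, 72], 187)]
202 [([428, 239, 105], 40), ([434, 231, 107], 39)]
290 [[433, 230, 107], [424, 229, 105]]
298 [[433, 220, 135], [426, 219, 135]]
304 [[433, 219, 141], [426, 219, 140]]
310 [[433, 220, 145], [427, 219, 145]]
320 [[433, 219, 153], [427, 218, 153]]
340 [[433, 219, 166], [427, 219, 165]]
```

The fingertips really stand at z≈0.130 while the pose reports 0.099, so the tool is about 31 mm shorter than reported. I'll open, go lower by that amount and regrip.

Request:
move_arm(
  steps=[
    [[0, 0.001, 0], 0],
    [[0, 0.001, 0], 0],
    [[0, 0.001, 0], 0],
    [[0, 0.001, 0], 0],
    [[0, 0.001, 0], 0],
  ],
  fingers=1,
)

```text
time: 4.3
ee_pos: [0.4271, 0.2291, 0.0985]
orientation: [0.0, 0.755, -0.656, 0.0]
wrist_force: [0.3, -0.7, -0.2]
opening: 0.0851
grasp_force: 0.0
```

Request:
move_arm(
  steps=[
    [[0, 0, 0.013], 0],
    [[0, 0, 0.026], 0],
    [[0, 0, 0.039], 0],
    [[0, 0, 0.052], 0],
    [[0, 0, 0.052], 0],
  ],
)

```text
time: 4.92
ee_pos: [0.4264, 0.2285, 0.0449]
orientation: [0.001, 0.754, -0.656, -0.0]
wrist_force: [0.9, 0.1, 1.2]
opening: 0.0857
grasp_force: 0.0
```

Request:
move_arm(
  steps=[
    [[0, 0, 0], 0],
    [[0, 0, 0], 0],
    [[0, 0, 0], 0],
    [[0, 0, 0], 0],
    [[0, 0, 0], 0],
  ],
  fingers=0,
  grip_force=20,
)

```text
time: 5.55
ee_pos: [0.4274, 0.2293, 0.047]
orientation: [-0.0, 0.755, -0.656, 0.0]
wrist_force: [1.0, -0.2, 2.2]
opening: 0.0158
grasp_force: 21.5
```

Request:
move_arm(
  steps=[
    [[0, 0, -0.004], 0],
    [[0, 0, -0.01], 0],
    [[0, 0, -0.018], 0],
    [[0, 0, -0.025], 0],
    [[0, 0, -0.025], 0],
  ],
)

```text
time: 6.18
ee_pos: [0.4274, 0.2294, 0.0724]
orientation: [-0.001, 0.755, -0.656, 0.0]
wrist_force: [0.3, -0.1, -1.5]
opening: 0.0159
grasp_force: 21.0
```

```bash
python3 go.py;  cat > tilt.py <<'E'
from h import *
from station import eyes, sensors
p=np.array(sensors.get_state()['ee_pos']); c=eyes.capture('wrist'); P=cloud(c).reshape(-1,3)
import sys
# front lip region: pan floor points, plane fit within scoop frame
yaw=np.radians(float(sys.argv[1])); e=np.array([np.cos(yaw),np.sin(yaw)]); n=np.array([-e[1],e[0]])
L=np.c_[(P[:,:2]-p[:2])@e,(P[:,:2]-p[:2])@n,P[:,2]-p[2]]
q=L[(abs(L[:,1])<7)]
q=L[(abs(L[:,1])<.04)&(abs(L[:,1])>.012)&(L[:,0]>-.02)&(L[:,0]<.012)&(L[:,2]<-.02)&(L[:,2]>-.12)]
if len(q)>20: print('floor pts',len(q),'slope(deg, + nose up)',np.degrees(np.arctan(np.polyfit(q[:,0],q[:,2],1)[0])),'z mean',q[:,2].mean(),'at x',q[:,0].mean())
q=L[(abs(L[:,1])<.006)&(L[:,0]>.012)&(L[:,0]<.03)&(L[:,2]>.0)&(L[:,2]<.09)]
if len(q)>20: print('bar top front',len(q),'slope',np.degrees(np.arctan(np.polyfit(q[:,0],q[:,2],1)[0])),'z',q[:,2].mean(),'end x',q[:,0].max())
E
python3 tilt.py -82; python3 - <<'E'
from h import *
from station import eyes
c=eyes.capture('side'); crop(c,134,173,254,263,5,'pics/lift2.png')
E
```

```text
t 6.17 tcp [0.4274 0.2294 0.0724] yaw -82.04 tilt z [ 0.001  0.001 -1.   ] F [ 0.3 -0.1 -1.5] M [-0.12 -0.    0.01] open 0.0159 gf 21.0 q [ 0.91 -0.26 -0.42  0.   -1.41 -0.77]
floor pts 5529 slope(deg, + nose up) -26.58762574494552 z mean -0.04921997789900379 at x -0.0016943669043589318
bar top front 1454 slope -63.97063596234121 z 0.0540334860006391 end x 0.019568532746033554
```

View pics/lift2.png

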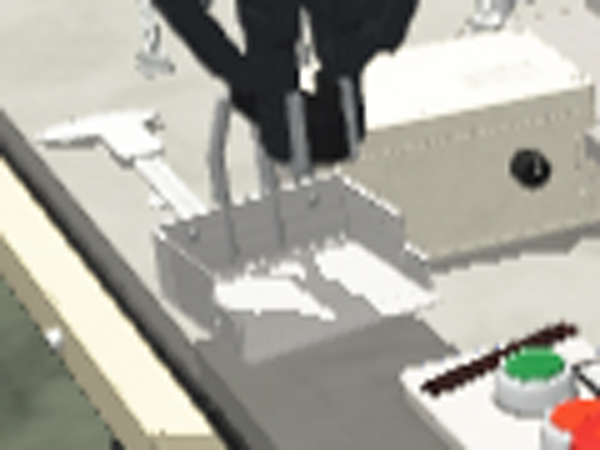

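The scoop is lifted, with the pan clear of the bench (lip corner at about (435,300)), and looks slightly nose-up. I'll measure the tilt properly.

```bash
cat > tilt.py <<'E'
from h import *
from station import eyes, sensors
import sys
p=np.array(sensors.get_state()['ee_pos']); yaw=np.radians(float(sys.argv[1])); e=np.array([np.cos(yaw),np.sin(yaw)]); n=np.array([-e[1],e[0]])
for nm in sys.argv[2:]:
    P=cloud(eyes.capture(nm)).reshape(-1,3)
    L=np.c_[(P[:,:2]-p[:2])@e,(P[:,:2]-p[:2])@n,P[:,2]]*1000
    print(nm,'x: z-percentiles(20,50,80) for 12<|y|<40 / side walls top 44<|y|<52 p95')
    for x in range(-80,36,8):
        m=(L[:,0]>x)&(L[:,0]<x+8)&(L[:,2]<p[2]*1000+20)
        a=L[m&(abs(L[:,1])<40)&(abs(L[:,1])>14),2]; b=L[m&(abs(L[:,1])<52)&(abs(L[:,1])>44),2]
        if len(a)>5: print(x+4,len(a),np.round(np.percentile(a,[20,50,80])),len(b),np.round(np.percentile(b,95)) if len(b)>3 else '')
E
python3 tilt.py -82 wrist top side
```

```text
wrist x: z-percentiles(20,50,80) for 12<|y|<40 / side walls top 44<|y|<52 p95
-76 136 [73. 80. 86.] 0 
-68 9 [73. 76. 84.] 13 30.0
-52 38 [26. 27. 27.] 387 58.0
-44 123 [26. 27. 27.] 439 58.0
-36 444 [26. 27. 27.] 445 58.0
-28 833 [26. 27. 27.] 473 59.0
-20 1003 [26. 27. 27.] 527 58.0
-12 1049 [26. 27. 27.] 325 45.0
-4 1091 [26. 27. 27.] 333 45.0
4 1397 [25. 26. 27.] 419 44.0
12 1678 [-0.  1. 26.] 348 27.0
20 960 [-1. -0.  0.] 267 1.0
28 1016 [-1. -0.  0.] 295 1.0
36 881 [-1. -0.  1.] 299 1.0
top x: z-percentiles(20,50,80) for 12<|y|<40 / side walls top 44<|y|<52 p95
-68 82 [28. 35. 55.] 23 64.0
-60 38 [26. 28. 29.] 14 61.0
-52 7 [27. 30. 33.] 12 63.0
-20 9 [26. 27. 29.] 22 37.0
-12 53 [26. 28. 29.] 24 47.0
-4 99 [26. 28. 30.] 33 48.0
4 104 [26. 28. 29.] 40 48.0
12 186 [ 1. 23. 29.] 45 30.0
20 109 [-0.  2.  4.] 35 6.0
28 101 [-1.  1.  3.] 30 4.0
36 97 [-0.  2.  4.] 33 5.0
side x: z-percentiles(20,50,80) for 12<|y|<40 / side walls top 44<|y|<52 p95
-76 69 [-753. -747.   -2.] 20 57.0
-68 311 [25. 41. 53.] 54 57.0
-60 80 [-751.  -14.   25.] 60 56.0
-52 75 [-753. -746.   24.] 58 56.0
-44 74 [-753. -381.   25.] 64 55.0
-36 84 [-751.   -3.   25.] 61 56.0
-28 95 [-752.   -2.   25.] 72 55.0
-20 105 [-752.   -2.   25.] 77 55.0
-12 108 [-751.   -1.   25.] 75 52.0
-4 112 [-749.   -1.   25.] 62 42.0
4 131 [-750.   -2.   24.] 73 40.0
12 135 [-748.   -2.   24.] 58 25.0
20 107 [-750. -446.   -2.] 34 -1.0
28 84 [-750. -410.   -2.] 21 -1.0
36 64 [-752. -743.   -1.] 23 -1.0
```

Request:
move_arm(
  steps=[
    [[0, 0, 0], 0],
    [[0, 0, 0], 0],
    [[0, 0, 0], 0],
  ],
  fingers=0.18,
)

```text
time: 6.8
ee_pos: [0.427, 0.2291, 0.0714]
orientation: [0.0, 0.755, -0.656, 0.0]
wrist_force: [0.5, 0.3, -2.1]
opening: 0.0157
grasp_force: 21.0
```

Request:
move_arm(
  steps=[
    [[0, 0, 0], 0],
    [[0, 0, 0], 0],
    [[0, 0, 0], 0],
  ],
  fingers=0.186,
)

```text
time: 7.18
ee_pos: [0.427, 0.2291, 0.0715]
orientation: [0.0, 0.755, -0.656, 0.0]
wrist_force: [-0.6, 0.5, -2.2]
opening: 0.0159
grasp_force: 5.4
```

```bash
python3 go.py; python3 tilt.py -82 wrist
```

```text
t 7.17 tcp [0.427  0.2291 0.0715] yaw -82.04 tilt z [-0. -0. -1.] F [-0.6  0.5 -2.2] M [-0.11 -0.03 -0.01] open 0.0159 gf 5.4 q [ 0.91 -0.25 -0.42  0.   -1.41 -0.77]
wrist x: z-percentiles(20,50,80) for 12<|y|<40 / side walls top 44<|y|<52 p95
-52 13 [39. 39. 40.] 32 40.0
-44 452 [17. 21. 30.] 315 40.0
-36 837 [ 8.  9. 11.] 383 42.0
-28 749 [10. 11. 12.] 394 45.0
-20 789 [13. 14. 15.] 407 47.0
-12 847 [16. 17. 17.] 446 50.0
-4 902 [18. 19. 20.] 470 53.0
4 949 [21. 22. 23.] 512 54.0
12 1004 [24. 24. 25.] 341 44.0
20 1105 [26. 27. 28.] 366 46.0
28 1177 [29. 30. 30.] 398 48.0
36 1443 [30. 32. 33.] 316 35.0
```

At a light grip the scoop swings about 19° nose-up, and at 20 N it holds, so I can control the pivot. I'll level it on the bench, lock the grip and lift.

Request:
move_arm(
  steps=[
    [[0, 0, 0.006], 0],
    [[0, 0, 0.012], 0],
    [[0, 0, 0.018], 0],
    [[0, 0, 0.023], 0],
    [[0, 0, 0.025], 0],
  ],
)

```text
time: 7.85
ee_pos: [0.4285, 0.2281, 0.05]
orientation: [-0.001, 0.755, -0.656, 0.002]
wrist_force: [-6.6, -7.6, 17.7]
opening: 0.0159
grasp_force: 12.2
```

Request:
move_arm(
  steps=[
    [[0, 0, 0], 0],
    [[0, 0, 0], 0],
    [[0, 0, 0], 0],
  ],
  fingers=0,
  grip_force=120,
)

```text
time: 8.22
ee_pos: [0.4284, 0.2281, 0.0502]
orientation: [-0.001, 0.755, -0.656, 0.002]
wrist_force: [-5.3, -7.2, 17.2]
opening: 0.0146
grasp_force: 116.6
```

Request:
move_arm(
  steps=[
    [[0, 0, -0.01], 0],
    [[0, 0, -0.03], 0],
    [[0, 0, -0.06], 0],
    [[0, 0, -0.09], 0],
    [[0, 0, -0.09], 0],
  ],
)

```text
time: 8.85
ee_pos: [0.428, 0.2301, 0.1387]
orientation: [-0.002, 0.755, -0.656, 0.0]
wrist_force: [0.1, -0.4, -3.1]
opening: 0.0146
grasp_force: 117.4
```

```bash
python3 go.py .4602 -.0603 .138 -86.5 ; python3 tilt.py -82 wrist
```

```text
t 8.85 tcp [0.428  0.2301 0.1387] yaw -82.03 tilt z [ 0.003  0.003 -1.   ] F [ 0.1 -0.4 -3.1] M [-0.   -0.02 -0.05] open 0.0146 gf 117.4 q [ 0.91 -0.27 -0.31  0.   -1.53 -0.77]
shift [ 0.292   0.0084 -0.    ] turn 0.078
wrist x: z-percentiles(20,50,80) for 12<|y|<40 / side walls top 44<|y|<52 p95
-44 479 [103. 111. 118.] 364 124.0
-36 602 [91. 92. 93.] 440 125.0
-28 729 [93. 94. 94.] 456 127.0
-20 882 [95. 96. 96.] 486 129.0
-12 968 [97. 98. 98.] 500 131.0
-4 1031 [ 99. 100. 100.] 554 133.0
4 1090 [101. 102. 102.] 609 134.0
12 1129 [103. 103. 104.] 428 125.0
20 1212 [105. 105. 106.] 417 124.0
28 1848 [  0. 107. 108.] 621 125.0
36 1985 [  0. 108. 109.] 488 119.0
```

The scoop still sits about 14° nose-up. I'll shift it back, set its rear edge down and let it fall flat, then regrip.

Request:
move_arm(
  steps=[
    [[-0.012, 0, 0.02], 0],
    [[-0.024, 0, 0.045], 0],
    [[-0.024, 0, 0.07], 0],
    [[-0.024, 0, 0.083], 0],
    [[-0.024, 0, 0.087], 0],
  ],
)

```text
time: 9.52
ee_pos: [0.4234, 0.2516, 0.0503]
orientation: [0.001, 0.755, -0.656, 0.001]
wrist_force: [-11.8, -7.3, 19.1]
opening: 0.0148
grasp_force: 120.4
```

Request:
move_arm(
  steps=[
    [[0, 0, 0], 0],
    [[0, 0, 0], 0],
    [[0, 0, 0], 0],
  ],
  fingers=0.23,
)

```text
time: 9.9
ee_pos: [0.4238, 0.2529, 0.0496]
orientation: [-0.0, 0.754, -0.656, 0.0]
wrist_force: [-0.2, 0.1, -0.6]
opening: 0.0195
grasp_force: 0.0
```

```bash
python3 go.py; python3 tilt.py -82 wrist
```

```text
t 9.9 tcp [0.4238 0.2529 0.0496] yaw -82.04 tilt z [ 0.  0. -1.] F [-0.2  0.1 -0.6] M [-0.05  0.    0.02] open 0.0195 gf 0.0 q [ 0.95 -0.22 -0.43  0.   -1.36 -0.81]
wrist x: z-percentiles(20,50,80) for 12<|y|<40 / side walls top 44<|y|<52 p95
-36 649 [ 3.  6. 24.] 418 36.0
-28 814 [2. 3. 3.] 454 34.0
-20 967 [2. 2. 3.] 465 34.0
-12 991 [2. 2. 3.] 492 34.0
-4 1024 [2. 2. 3.] 498 34.0
4 1054 [2. 2. 3.] 519 34.0
12 1096 [2. 2. 3.] 533 34.0
20 1132 [2. 2. 3.] 473 33.0
28 1169 [2. 2. 3.] 378 20.0
36 1258 [1. 2. 3.] 463 20.0
```

Request:
move_arm(
  steps=[
    [[0.01, 0, 0.001], 0],
    [[0.022, 0, 0.002], 0],
    [[0.034, 0, 0.003], 0],
    [[0.041, 0, 0.003], 0],
    [[0.041, 0, 0.003], 0],
  ],
)

```text
time: 10.58
ee_pos: [0.4296, 0.2117, 0.0466]
orientation: [-0.0, 0.754, -0.657, 0.0]
wrist_force: [-0.2, -0.4, -0.0]
opening: 0.0196
grasp_force: 0.0
```

Request:
move_arm(
  steps=[
    [[0, 0, 0], 0],
    [[0, 0, 0], 0],
    [[0, 0, 0], 0],
  ],
  fingers=0,
  grip_force=120,
)

```text
time: 10.95
ee_pos: [0.4296, 0.2121, 0.0469]
orientation: [0.0, 0.755, -0.656, 0.0]
wrist_force: [-1.4, -4.5, 5.0]
opening: 0.0142
grasp_force: 117.6
```

Request:
move_arm(
  steps=[
    [[0, 0, -0.01], 0],
    [[0, 0, -0.03], 0],
    [[0, 0, -0.06], 0],
    [[0, 0, -0.085], 0],
    [[0, 0, -0.085], 0],
  ],
)

```text
time: 11.58
ee_pos: [0.4301, 0.2134, 0.1334]
orientation: [-0.002, 0.755, -0.656, -0.0]
wrist_force: [0.8, -0.1, -2.2]
opening: 0.014
grasp_force: 117.5
```

```bash
cat > off.py <<'E'
# scoop offset: local x of TCP, from where the side walls step 34->20 (local x=13), and lip
from h import *
from station import eyes, sensors
import sys
p=np.array(sensors.get_state()['ee_pos']); yaw=np.radians(float(sys.argv[1])); e=np.array([np.cos(yaw),np.sin(yaw)]); n=np.array([-e[1],e[0]])
P=cloud(eyes.capture('wrist')).reshape(-1,3); L=np.c_[(P[:,:2]-p[:2])@e,(P[:,:2]-p[:2])@n,P[:,2]-p[2]]*1000
for s in (1,-1):
    w=L[(s*L[:,1]>43)&(s*L[:,1]<53)]
    a=w[(w[:,2]>-19)&(w[:,2]<5),0]; b=w[(w[:,2]>-40)&(w[:,2]<-20),0]
    print('side',s,'34-high from/to x',np.round([a.min(),np.percentile(a,99)],1),'20-high max x',np.round(np.percentile(b,99),1),'y',np.round(np.median(w[(w[:,2]>-19)&(w[:,2]<5),1]),1))
f=L[(abs(L[:,1])<40)&(abs(L[:,1])>14)&(L[:,2]>-52)&(L[:,2]<-38)]; print('floor to x',np.round(np.percentile(f[:,0],99.5),1),'z',np.median(f[:,2]))
E
python3 go.py .4602 -.0603 .138 -86.5; python3 tilt.py -82 wrist; python3 off.py -82
```

```text
t 11.57 tcp [0.4301 0.2134 0.1334] yaw -82.02 tilt z [ 0.002  0.003 -1.   ] F [ 0.8 -0.1 -2.2] M [-0.09 -0.02  0.03] open 0.014 gf 117.5 q [ 0.88 -0.29 -0.34 -0.   -1.52 -0.74]
shift [ 0.2752  0.0082 -0.0054] turn 0.078
wrist x: z-percentiles(20,50,80) for 12<|y|<40 / side walls top 44<|y|<52 p95
-76 136 [128. 135. 142.] 0 
-60 8 [89. 89. 89.] 228 111.0
-52 84 [88. 89. 90.] 398 121.0
-44 169 [88. 89. 89.] 438 120.0
-36 502 [88. 89. 89.] 457 121.0
-28 840 [88. 89. 89.] 493 121.0
-20 1403 [ 0. 88. 89.] 471 116.0
-12 1639 [-0. 88. 89.] 480 106.0
-4 1700 [-0. 88. 89.] 535 106.0
4 1606 [-0. 87. 88.] 334 89.0
12 606 [-1. -0.  0.] 190 1.0
20 552 [-1. -0.  0.] 192 1.0
28 680 [-0. 10. 12.] 187 13.0
36 706 [-0. 10. 12.] 212 17.0
side 1 34-high from/to x [-56.  -23.5] 20-high max x -1.5 y 45.7
side -1 34-high from/to x [-57.  -23.4] 20-high max x -1.7 y -46.3
floor to x 6.5 z -44.79152161237783
```

```bash
python3 go.py .4643 -.1245 .1334 -86.5
```

```text
t 11.68 tcp [0.4289 0.2125 0.1304] yaw -82.02 tilt z [-0.001  0.    -1.   ] F [-0.8  0.4 -2.9] M [-0.11 -0.01  0.  ] open 0.014 gf 117.5 q [ 0.88 -0.29 -0.34 -0.   -1.52 -0.74]
shift [ 0.3387  0.0117 -0.003 ] turn 0.078
```

Request:
move_arm(
  steps=[
    [[0.03, 0.001, -0.002], 0.015],
    [[0.08, 0.003, -0.003], 0.03],
    [[0.135, 0.005, -0.003], 0.045],
    [[0.19, 0.007, -0.003], 0.06],
    [[0.245, 0.009, -0.003], 0.078],
  ],
)

```text
time: 12.3
ee_pos: [0.4537, -0.0331, 0.133]
orientation: [0.001, 0.728, -0.685, -0.001]
wrist_force: [0.5, 0.3, -2.8]
opening: 0.014
grasp_force: 117.3
```

Request:
move_arm(
  steps=[
    [[0.04, 0, 0], 0],
    [[0.07, 0, 0], 0],
    [[0.085, 0, 0], 0],
    [[0.085, 0, 0], 0],
    [[0.085, 0, 0], 0],
  ],
)

```text
time: 12.92
ee_pos: [0.4595, -0.1157, 0.134]
orientation: [0.0, 0.729, -0.685, -0.0]
wrist_force: [-0.2, 0.1, -2.3]
opening: 0.0141
grasp_force: 117.3
```

```bash
python3 go.py .4643 -.1245 .06 -86.5 .4643 -.1245 .0513 -86.5; python3 off.py -86.5; python3 - <<'E'
from h import *
from station import eyes
w=eyes.capture('wrist'); cv2.imwrite('pics/w3.png',w['pixels'][:,:,::-1]); P=cloud(w).reshape(-1,3)
# tray inner side walls / end wall & rollers in world
q=P[(P[:,2]>.029)&(P[:,2]<.037)&(P[:,1]<-.13)&(P[:,1]>-.25)&(P[:,0]>.38)&(P[:,0]<.55)]
for lo,hi in ((.38,.43),(.5,.55)):
    a=q[(q[:,0]>lo)&(q[:,0]<hi)]; 
    if len(a)>30: print('wall',len(a),np.round(np.polyfit(a[:,1],a[:,0],1),4),np.round(np.percentile(a[:,0],[5,50,95]),4))
r=P[(P[:,2]>.0225)&(P[:,2]<.03)&(abs(P[:,0]-.468)<.045)&(P[:,1]<-.13)&(P[:,1]>-.255)]
h,e=np.histogram(r[:,1],np.arange(-.255,-.13,.004)); print([(round(float(a),3),int(b)) for a,b in zip(e,h) if b>5])
E
```

```text
t 12.93 tcp [ 0.4595 -0.1157  0.134 ] yaw -86.47 tilt z [-0.001  0.    -1.   ] F [-0.2  0.1 -2.3] M [-0.09  0.05 -0.01] open 0.0141 gf 117.3 q [ 0.18 -0.3  -0.34 -0.   -1.53 -0.12]
shift [ 0.0091 -0.0043  0.074 ] turn 0.001
shift [ 0.0091 -0.0043  0.0827] turn 0.001
side 1 34-high from/to x [-56.8 -23.5] 20-high max x -1.7 y 45.6
side -1 34-high from/to x [-56.2 -23.5] 20-high max x -1.7 y -46.3
floor to x 6.5 z -44.77446648435422
wall 1254 [-0.0542  0.3988] [0.4055 0.4094 0.4129]
wall 1329 [-0.0546  0.5198] [0.5267 0.5305 0.5341]
[(-0.227, 109), (-0.223, 526), (-0.219, 564), (-0.215, 566), (-0.211, 242), (-0.199, 80), (-0.195, 348), (-0.191, 507), (-0.187, 494), (-0.183, 312), (-0.179, 71), (-0.167, 40), (-0.163, 420), (-0.159, 473), (-0.155, 440), (-0.151, 268)]
```

View pics/w3.png

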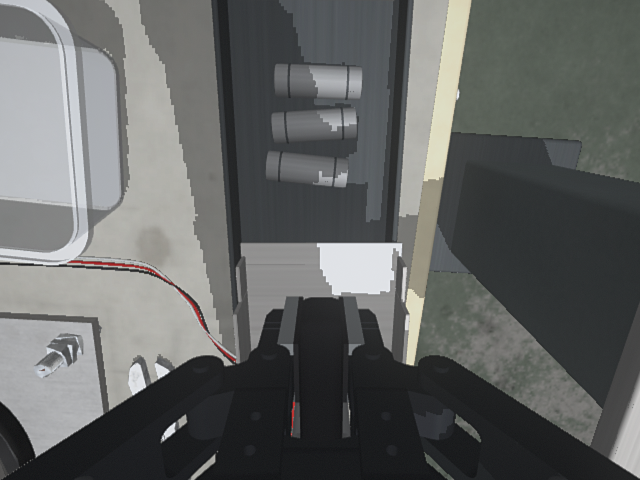

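The wrist view shows three rollers ahead of the lip, at about (318,80), (315,125) and (307,170), with the lip at row 243 inside the tray walls (240–400). I'll centre the scoop and descend.

Request:
move_arm(
  steps=[
    [[0.0107, -0.0055, 0], 0.007],
    [[0.0107, -0.0055, 0.02], 0.007],
    [[0.0107, -0.0055, 0.04], 0.007],
    [[0.0107, -0.0055, 0.06], 0.007],
    [[0.0107, -0.0055, 0.07], 0.007],
  ],
)

```text
time: 13.65
ee_pos: [0.4646, -0.1267, 0.062]
orientation: [0.001, 0.726, -0.688, -0.001]
wrist_force: [-0.8, 0.1, -1.9]
opening: 0.014
grasp_force: 117.3
```

```bash
python3 go.py .4655 -.126 .0513 -86.9; python3 off.py -86.9
```

```text
t 13.65 tcp [ 0.4646 -0.1267  0.062 ] yaw -86.92 tilt z [-0.003  0.    -1.   ] F [-0.8  0.1 -1.9] M [-0.11 -0.02 -0.01] open 0.014 gf 117.3 q [ 0.15 -0.26 -0.44 -0.   -1.39 -0.1 ]
shift [-0.0007 -0.001   0.0107] turn -0.0
side 1 34-high from/to x [-56.7 -23.7] 20-high max x -1.5 y 45.7
side -1 34-high from/to x [-56.6 -23.7] 20-high max x -1.6 y -46.4
floor to x 100.4 z -44.38149514020289
```

Request:
move_arm(
  steps=[
    [[0, -0.0005, 0.004], 0],
    [[0, -0.0005, 0.008], 0],
    [[0, -0.0005, 0.0095], 0],
    [[0, -0.0005, 0.0105], 0],
    [[0, -0.0005, 0.0105], 0],
  ],
)

```text
time: 14.32
ee_pos: [0.4663, -0.1268, 0.0542]
orientation: [-0.0, 0.726, -0.688, 0.0]
wrist_force: [-1.1, -0.3, -1.3]
opening: 0.0142
grasp_force: 117.3
```

```bash
python3 go.py
```

```text
t 14.32 tcp [ 0.4663 -0.1268  0.0542] yaw -86.91 tilt z [ 0. -0. -1.] F [-1.1 -0.3 -1.3] M [-0.13 -0.   -0.02] open 0.0142 gf 117.3 q [ 0.15 -0.25 -0.45  0.   -1.37 -0.1 ]
```

Request:
move_arm(
  steps=[
    [[0, 0, 0.001], 0],
    [[0, 0, 0.002], 0],
    [[0, 0, 0.002], 0],
  ],
)

```text
time: 14.7
ee_pos: [0.4662, -0.1268, 0.0519]
orientation: [0.0, 0.726, -0.688, -0.0]
wrist_force: [0.4, -0.3, -1.3]
opening: 0.0142
grasp_force: 117.3
```

Request:
move_arm(
  steps=[
    [[0, 0, 0.001], 0],
    [[0, 0, 0.001], 0],
  ],
)

```text
time: 14.95
ee_pos: [0.4663, -0.1268, 0.051]
orientation: [0.0, 0.726, -0.688, 0.0]
wrist_force: [0.4, 0.7, -2.2]
opening: 0.0144
grasp_force: 117.6
```

Request:
move_arm(
  steps=[
    [[0, 0, 0.001], 0],
    [[0, 0, 0.001], 0],
  ],
)

```text
time: 15.2
ee_pos: [0.4664, -0.127, 0.0509]
orientation: [0.0, 0.726, -0.688, 0.0]
wrist_force: [-2.9, 0.4, 5.3]
opening: 0.0142
grasp_force: 118.2
```

Request:
move_arm(
  steps=[
    [[0, 0, 0.001], 0],
    [[0, 0, 0.001], 0],
  ],
)

```text
time: 15.45
ee_pos: [0.4665, -0.1271, 0.0508]
orientation: [0.0, 0.726, -0.688, 0.001]
wrist_force: [-5.2, 1.0, 10.4]
opening: 0.014
grasp_force: 119.1
```

```bash
python3 go.py; python3 tilt.py -86.9 wrist
```

```text
t 15.45 tcp [ 0.4665 -0.1271  0.0508] yaw -86.89 tilt z [ 0.001 -0.001 -1.   ] F [-5.2  1.  10.4] M [0.48 2.1  0.07] open 0.014 gf 119.1 q [ 0.15 -0.25 -0.45  0.   -1.37 -0.1 ]
wrist x: z-percentiles(20,50,80) for 12<|y|<40 / side walls top 44<|y|<52 p95
-76 139 [45. 52. 59.] 0 
-60 10 [6. 7. 7.] 218 29.0
-52 83 [6. 6. 7.] 404 38.0
-44 169 [6. 6. 7.] 439 38.0
-36 494 [6. 6. 7.] 457 38.0
-28 847 [6. 6. 7.] 521 38.0
-20 1015 [6. 6. 7.] 344 32.0
-12 1045 [6. 6. 7.] 329 24.0
-4 1100 [5. 6. 7.] 487 24.0
4 1193 [4. 5. 6.] 338 6.0
12 977 [3. 4. 4.] 343 5.0
20 709 [ 4. 20. 23.] 352 5.0
28 1185 [ 4. 25. 26.] 376 5.0
36 1555 [ 4. 20. 24.] 382 5.0
```

Request:
move_arm(
  steps=[
    [[0.004, 0, -0.0003], 0],
    [[0.01, 0, -0.0003], 0],
    [[0.017, 0, -0.0003], 0],
    [[0.024, 0, -0.0003], 0],
    [[0.031, 0, -0.0003], 0],
  ],
)

```text
time: 16.12
ee_pos: [0.4696, -0.1569, 0.0508]
orientation: [-0.002, 0.726, -0.688, 0.001]
wrist_force: [-0.1, 6.0, 6.5]
opening: 0.0142
grasp_force: 118.7
```

Request:
move_arm(
  steps=[
    [[0.007, 0, 0], 0],
    [[0.014, 0, 0], 0],
    [[0.021, 0, 0], 0],
    [[0.028, 0, 0], 0],
    [[0.035, 0, 0], 0],
  ],
)

```text
time: 16.75
ee_pos: [0.4715, -0.1919, 0.0508]
orientation: [-0.002, 0.726, -0.688, 0.001]
wrist_force: [-0.5, 6.6, 7.3]
opening: 0.0144
grasp_force: 118.5
```

```bash
python3 go.py; cat > rol.py <<'E'
from h import *
from station import eyes, sensors
import sys
p=np.array(sensors.get_state()['ee_pos']); yaw=np.radians(float(sys.argv[1])); e=np.array([np.cos(yaw),np.sin(yaw)]); n=np.array([-e[1],e[0]])
for nm in ('wrist','top'):
    P=cloud(eyes.capture(nm)).reshape(-1,3); L=np.c_[(P[:,:2]-p[:2])@e,(P[:,:2]-p[:2])@n,P[:,2]-p[2]]*1000
    w=L[(abs(L[:,1])<40)&(abs(L[:,1])>12)&(L[:,0]<140)]
    print(nm,'(x,n,zp90)',[(x+2,len(a),int(np.percentile(a,90))) for x in range(-60,130,4) for a in [w[(w[:,0]>x)&(w[:,0]<x+4)&(w[:,2]<10)&(w[:,2]>-60),2]] if len(a)>8])
E
python3 rol.py -86.9
```

```text
t 16.75 tcp [ 0.4715 -0.1919  0.0508] yaw -86.87 tilt z [ 0.004  0.001 -1.   ] F [-0.5  6.6  7.3] M [ 2.28  0.21 -0.05] open 0.0144 gf 118.5 q [ 0.01 -0.18 -0.39 -0.   -1.35  0.05]
wrist (x,n,zp90) [(-54, 32, -43), (-50, 54, -43), (-46, 70, -43), (-42, 101, -43), (-38, 173, -43), (-34, 321, -43), (-30, 356, -43), (-26, 540, -43), (-22, 539, -43), (-18, 556, -43), (-14, 557, -43), (-10, 555, -43), (-6, 601, -43), (-2, 228, -43), (2, 305, -28), (6, 518, -25), (10, 586, -24), (14, 667, -25), (18, 759, -26), (22, 659, -30), (26, 523, -26), (30, 617, -25), (34, 669, -24), (38, 760, -25), (42, 908, -27), (46, 514, -28), (50, 658, -25), (54, 727, -24), (58, 768, -24), (62, 810, -26), (66, 899, -30), (70, 749, -46), (74, 820, -46), (78, 912, -18), (82, 917, -16), (86, 958, -17), (90, 946, -19), (94, 1633, -13), (98, 940, -12), (102, 450, -18), (106, 851, -46), (110, 908, -46), (114, 2485, -19), (118, 1135, -16), (126, 171, -50), (130, 94, -50)]
top (x,n,zp90) [(-58, 31, -38), (-54, 27, -39), (-50, 31, -40), (-46, 27, -39), (-42, 30, -39), (-38, 27, -39), (-34, 31, -39), (-30, 29, -40), (-26, 27, -40), (-22, 30, -39), (-18, 28, -39), (-14, 28, -40), (-10, 29, -39), (-6, 29, -40), (-2, 29, -41), (2, 35, -32), (6, 21, -25), (46, 14, -26), (50, 23, -26), (54, 17, -22), (58, 20, -21), (62, 19, -21), (66, 20, -23), (74, 20, -42), (78, 60, -14), (82, 15, -13), (90, 20, -17), (94, 30, -15), (98, 50, -10), (102, 13, -17), (110, 24, -42), (114, 31, -41), (118, 82, -14)]
```

Request:
move_arm(
  steps=[
    [[0.004, 0, 0], 0],
    [[0.008, 0, 0], 0],
    [[0.012, 0, 0], 0],
    [[0.016, 0, 0], 0],
    [[0.02, 0, 0], 0],
  ],
)

```text
time: 17.48
ee_pos: [0.4725, -0.2117, 0.0508]
orientation: [-0.002, 0.726, -0.688, 0.001]
wrist_force: [0.1, 6.4, 6.7]
opening: 0.0145
grasp_force: 118.9
```

```bash
python3 go.py; python3 rol.py -86.9
```

```text
t 17.48 tcp [ 0.4725 -0.2117  0.0508] yaw -86.87 tilt z [ 0.004  0.001 -1.   ] F [0.1 6.4 6.7] M [ 2.38  0.22 -0.05] open 0.0145 gf 118.9 q [-0.03 -0.15 -0.37 -0.   -1.35  0.09]
wrist (x,n,zp90) [(-58, 9, -43), (-54, 29, -43), (-50, 56, -43), (-46, 75, -43), (-42, 97, -43), (-38, 171, -43), (-34, 320, -43), (-30, 349, -43), (-26, 536, -43), (-22, 549, -43), (-18, 550, -43), (-14, 389, -43), (-10, 149, -43), (-6, 339, -25), (-2, 494, -23), (2, 579, -22), (6, 724, -23), (10, 800, -25), (14, 578, -29), (18, 520, -26), (22, 614, -24), (26, 652, -24), (30, 773, -25), (34, 785, -29), (38, 519, -27), (42, 668, -25), (46, 703, -24), (50, 753, -25), (54, 707, -27), (58, 686, -18), (62, 1242, -17), (66, 906, -17), (70, 883, -19), (74, 833, -12), (78, 1003, -12), (82, 863, -19), (86, 830, -46), (90, 833, -46), (94, 1532, -22), (98, 1094, -16), (102, 107, -50), (106, 653, -50), (110, 120, -50)]
top (x,n,zp90) [(-58, 30, -40), (-54, 30, -39), (-50, 29, -39), (-46, 31, -39), (-42, 28, -40), (-38, 26, -40), (-34, 29, -39), (-30, 27, -39), (-26, 29, -40), (-22, 29, -40), (-18, 28, -39), (-14, 31, -40), (-10, 29, -40), (-6, 41, -23), (-2, 33, -21), (2, 33, -19), (6, 18, -21), (10, 12, -41), (46, 15, -21), (50, 16, -22), (54, 19, -25), (58, 30, -14), (62, 13, -11), (70, 15, -17), (74, 21, -14), (78, 44, -10), (82, 11, -18), (90, 18, -43), (94, 26, -42), (98, 66, -14)]
```

Request:
move_arm(
  steps=[
    [[0.004, 0, 0], 0],
    [[0.008, 0, 0], 0],
    [[0.012, 0, 0], 0],
    [[0.016, 0, 0], 0],
    [[0.02, 0, 0], 0],
  ],
)

```text
time: 18.2
ee_pos: [0.4736, -0.2316, 0.0508]
orientation: [-0.002, 0.726, -0.687, 0.001]
wrist_force: [0.4, 6.0, 7.4]
opening: 0.0139
grasp_force: 118.8
```

Request:
move_arm(
  steps=[
    [[0.003, 0, 0], 0],
    [[0.007, 0, 0], 0],
    [[0.01, 0, 0], 0],
    [[0.013, 0, 0], 0],
    [[0.016, 0, 0], 0],
  ],
)

```text
time: 18.82
ee_pos: [0.4744, -0.2475, 0.0509]
orientation: [-0.002, 0.726, -0.688, 0.001]
wrist_force: [-1.0, 10.1, 10.2]
opening: 0.0142
grasp_force: 119.2
```

```bash
python3 go.py; python3 rol.py -86.9
```

```text
t 18.82 tcp [ 0.4744 -0.2475  0.0509] yaw -86.87 tilt z [ 0.004  0.001 -1.   ] F [-1.  10.1 10.2] M [ 4.27  0.49 -0.13] open 0.0142 gf 119.2 q [-0.11 -0.1  -0.33 -0.   -1.34  0.16]
wrist (x,n,zp90) [(-58, 11, -42), (-54, 34, -42), (-50, 54, -42), (-46, 67, -43), (-42, 93, -43), (-38, 115, -43), (-34, 144, -43), (-30, 164, -24), (-26, 352, -24), (-22, 339, -28), (-18, 378, -23), (-14, 502, -22), (-10, 607, -22), (-6, 717, -23), (-2, 917, -26), (2, 348, -27), (6, 537, -25), (10, 592, -24), (14, 606, -25), (18, 404, -26), (22, 445, -18), (26, 1729, -18), (30, 860, -17), (34, 151, -18), (38, 378, -12), (42, 1842, -12), (46, 859, -19), (50, 698, -46), (54, 704, -46), (58, 296, -46), (62, 1226, -16), (66, 925, -34), (70, 596, -50), (74, 170, -50)]
top (x,n,zp90) [(-58, 42, -39), (-54, 37, -40), (-50, 40, -39), (-46, 38, -39), (-42, 49, -24), (-38, 38, -20), (-34, 38, -19), (-30, 36, -17), (-26, 27, -20), (-22, 32, -25), (-18, 42, -20), (-14, 30, -18), (-10, 29, -18), (-6, 31, -20), (-2, 22, -21), (2, 35, -25), (6, 35, -22), (10, 19, -21), (54, 9, -43), (58, 16, -42), (62, 49, -15)]
```

Request:
move_arm(
  steps=[
    [[0.002, 0, 0], 0],
    [[0.004, 0, 0], 0],
    [[0.006, 0, 0], 0],
    [[0.008, 0, 0], 0],
    [[0.009, 0, 0], 0],
  ],
)

```text
time: 19.55
ee_pos: [0.475, -0.2562, 0.0508]
orientation: [-0.002, 0.726, -0.687, 0.001]
wrist_force: [0.0, 8.8, 9.4]
opening: 0.0141
grasp_force: 119.0
```

```bash
python3 go.py; python3 rol.py -86.9
```

```text
t 19.55 tcp [ 0.475  -0.2562  0.0508] yaw -86.86 tilt z [ 0.004  0.002 -1.   ] F [0.  8.8 9.4] M [ 3.51  0.28 -0.14] open 0.0141 gf 119.0 q [-0.12 -0.09 -0.31 -0.   -1.34  0.18]
wrist (x,n,zp90) [(-58, 10, -43), (-54, 36, -43), (-50, 51, -43), (-46, 77, -43), (-42, 90, -43), (-38, 113, -43), (-34, 141, -42), (-30, 156, -34), (-26, 219, -23), (-22, 336, -22), (-18, 530, -22), (-14, 720, -23), (-10, 688, -27), (-6, 367, -25), (-2, 513, -23), (2, 608, -22), (6, 544, -23), (10, 332, -25), (14, 579, -18), (18, 1833, -18), (22, 521, -17), (26, 146, -18), (30, 721, -12), (34, 1745, -12), (38, 815, -19), (42, 687, -46), (46, 598, -46), (50, 116, -16), (54, 1633, -16), (58, 688, -50), (62, 608, -50), (66, 92, -50)]
top (x,n,zp90) [(-58, 45, -39), (-54, 44, -40), (-50, 67, -22), (-46, 43, -19), (-42, 41, -18), (-38, 38, -19), (-34, 39, -22), (-30, 41, -25), (-26, 35, -20), (-22, 38, -19), (-18, 37, -19), (-14, 29, -20), (-10, 25, -23), (-6, 47, -21), (-2, 34, -19), (2, 37, -20), (6, 25, -19), (10, 21, -21), (14, 12, -23), (54, 33, -14)]
```

All three rollers are on the pan. I'll loosen the grip and swing the nose up about the rear edge so they roll to the back.

Request:
move_arm(
  steps=[
    [[0, 0, 0], 0],
    [[0, 0, 0], 0],
  ],
  fingers=0.186,
)

```text
time: 19.9
ee_pos: [0.4749, -0.2577, 0.0505]
orientation: [-0.001, 0.726, -0.688, 0.002]
wrist_force: [3.3, 3.2, 5.6]
opening: 0.0158
grasp_force: 6.5
```

Request:
move_arm(
  steps=[
    [[-0.005, 0, -0.004], 0],
    [[-0.0104, 0, -0.0077], 0],
    [[-0.0158, 0, -0.0111], 0],
    [[-0.0215, 0, -0.0142], 0],
    [[-0.0273, 0, -0.0171], 0],
  ],
)

```text
time: 20.52
ee_pos: [0.4715, -0.2298, 0.0663]
orientation: [0.0, 0.726, -0.688, -0.0]
wrist_force: [0.1, -0.8, -1.8]
opening: 0.0159
grasp_force: 5.3
```

```bash
python3 go.py; python3 tilt.py -86.9 wrist; python3 rol.py -86.9
```

```text
t 20.52 tcp [ 0.4715 -0.2298  0.0663] yaw -86.9 tilt z [-0.001  0.    -1.   ] F [ 0.1 -0.8 -1.8] M [-0.3   0.18 -0.01] open 0.0159 gf 5.3 q [-0.07 -0.14 -0.33 -0.   -1.38  0.12]
wrist x: z-percentiles(20,50,80) for 12<|y|<40 / side walls top 44<|y|<52 p95
-68 6 [66. 67. 67.] 0 
-52 25 [7. 7. 8.] 389 40.0
-44 131 [ 8.  9. 10.] 368 42.0
-36 229 [10. 11. 12.] 390 43.0
-28 429 [12. 14. 35.] 415 45.0
-20 955 [15. 34. 35.] 437 47.0
-12 833 [17. 28. 31.] 478 49.0
-4 785 [18. 39. 41.] 393 44.0
4 1147 [20. 40. 41.] 336 38.0
12 1663 [21. 23. 36.] 348 40.0
20 1145 [22. 23. 24.] 288 37.0
28 1745 [ 3.  4. 24.] 433 24.0
36 435 [ 3.  4. 31.] 133 32.0
wrist (x,n,zp90) [(-50, 18, -58), (-46, 57, -57), (-42, 79, -56), (-38, 80, -55), (-34, 163, -39), (-30, 161, -32), (-26, 242, -30), (-22, 402, -30), (-18, 584, -30), (-14, 567, -33), (-10, 255, -28), (-6, 449, -26), (-2, 575, -25), (2, 646, -25), (6, 836, -27), (10, 986, -32), (14, 594, -43), (18, 590, -42), (22, 639, -42), (26, 624, -41), (30, 194, -41), (42, 1166, -34), (46, 264, -32), (50, 193, -32), (54, 147, -33), (58, 613, -28), (62, 521, -28), (66, 76, -33), (78, 438, -32), (82, 500, -32)]
top (x,n,zp90) [(-58, 31, -28), (-54, 19, -38), (-50, 41, -35), (-46, 31, -32), (-42, 31, -31), (-38, 32, -33), (-34, 27, -37), (-30, 44, -32), (-26, 33, -28), (-22, 30, -27), (-18, 34, -27), (-14, 29, -30), (-10, 37, -27), (-6, 41, -23), (-2, 32, -22), (2, 31, -21), (6, 30, -25), (10, 11, -28), (58, 21, -25), (62, 10, -25), (78, 44, -32), (82, 24, -30)]
```

Request:
move_arm(
  steps=[
    [[0, 0, 0], 0],
    [[0, 0, 0], 0],
    [[0, 0, 0], 0],
  ],
  fingers=0,
  grip_force=120,
)

```text
time: 21.05
ee_pos: [0.4719, -0.2303, 0.0665]
orientation: [-0.0, 0.726, -0.688, -0.0]
wrist_force: [-1.8, 1.6, 0.7]
opening: 0.0137
grasp_force: 117.0
```

Request:
move_arm(
  steps=[
    [[0, 0, -0.008], 0],
    [[0, 0, -0.025], 0],
    [[0, 0, -0.05], 0],
    [[0, 0, -0.08], 0],
    [[0, 0, -0.105], 0],
  ],
)

```text
time: 21.68
ee_pos: [0.4721, -0.2306, 0.1738]
orientation: [-0.0, 0.726, -0.688, 0.001]
wrist_force: [0.9, -0.8, -4.4]
opening: 0.0141
grasp_force: 118.1
```

```bash
python3 go.py .50 -.17 .185 -3 ; python3 tilt.py -86.9 wrist; python3 rol.py -86.9
```

```text
t 21.68 tcp [ 0.4721 -0.2306  0.1738] yaw -86.91 tilt z [ 0.002 -0.001 -1.   ] F [ 0.9 -0.8 -4.4] M [-0.05 -0.03  0.01] open 0.0141 gf 118.1 q [-0.07 -0.16 -0.16  0.   -1.58  0.12]
shift [-0.059  -0.0312 -0.0112] turn -1.465
wrist x: z-percentiles(20,50,80) for 12<|y|<40 / side walls top 44<|y|<52 p95
-60 35 [127. 130. 134.] 255 146.0
-52 113 [114. 115. 121.] 385 146.0
-44 149 [115. 116. 116.] 363 149.0
-36 255 [117. 118. 129.] 389 150.0
-28 442 [119. 140. 142.] 407 152.0
-20 939 [122. 141. 142.] 432 154.0
-12 765 [123. 138. 140.] 467 156.0
-4 948 [125. 147. 147.] 393 152.0
4 1849 [  4. 142. 146.] 481 145.0
12 1910 [  4. 128. 130.] 515 147.0
20 1667 [  4. 130. 131.] 450 144.0
28 1275 [  4. 130. 132.] 273 132.0
36 310 [ 3.  4. 31.] 96 32.0
wrist (x,n,zp90) [(-58, 34, -38), (-54, 70, -49), (-50, 28, -58), (-46, 71, -57), (-42, 78, -56), (-38, 79, -56), (-34, 167, -41), (-30, 175, -33), (-26, 268, -31), (-22, 412, -30), (-18, 583, -31), (-14, 581, -33), (-10, 275, -29), (-6, 461, -26), (-2, 583, -25), (2, 652, -25), (6, 823, -28), (10, 977, -32), (14, 598, -43), (18, 590, -43), (22, 607, -42), (26, 642, -41), (30, 200, -41)]
top (x,n,zp90) [(-58, 25, -33), (-54, 33, -37), (-50, 50, -36), (-46, 41, -35), (-42, 47, -35), (-38, 49, -36), (-34, 46, -39), (-30, 60, -32), (-26, 44, -29), (-22, 50, -29), (-18, 45, -30), (-14, 27, -33), (-10, 62, -29), (-6, 49, -26), (-2, 47, -24), (2, 38, -25), (6, 31, -28), (10, 16, -32), (14, 21, -42), (18, 9, -43)]
```

Request:
move_arm(
  steps=[
    [[-0.003, -0.005, -0.003], -0.08],
    [[-0.009, -0.013, -0.006], -0.22],
    [[-0.016, -0.023, -0.01], -0.38],
    [[-0.023, -0.033, -0.015], -0.54],
    [[-0.03, -0.043, -0.02], -0.7],
  ],
)

```text
time: 22.45
ee_pos: [0.5129, -0.1976, 0.1899]
orientation: [0.0, 0.919, -0.395, -0.001]
wrist_force: [0.7, -0.6, -4.6]
opening: 0.0139
grasp_force: 118.1
```

```bash
python3 go.py .55 -.17 .195 -3
```

```text
t 22.45 tcp [ 0.5129 -0.1976  0.1899] yaw -46.5 tilt z [-0.002  0.001 -1.   ] F [ 0.7 -0.6 -4.6] M [-0.19 -0.07 -0.06] open 0.0139 gf 118.1 q [-0.   -0.09 -0.06 -0.   -1.6   0.76]
shift [ 0.0055 -0.0459 -0.0052] turn -0.759
```

Request:
move_arm(
  steps=[
    [[0.001, -0.008, -0.001], -0.16],
    [[0.002, -0.018, -0.003], -0.33],
    [[0.004, -0.028, -0.005], -0.5],
    [[0.005, -0.038, -0.005], -0.66],
    [[0.0055, -0.046, -0.005], -0.759],
  ],
)

```text
time: 23.08
ee_pos: [0.5503, -0.17, 0.1945]
orientation: [-0.0, 1.0, -0.027, -0.001]
wrist_force: [0.4, 0.3, -4.8]
opening: 0.0138
grasp_force: 118.1
```

```bash
python3 go.py .6406 -.174 .17 -3; python3 off.py -3;  python3 - <<'E'
from h import *
from station import eyes
for n in ('wrist','top'):
    w=eyes.capture(n);P=cloud(w).reshape(-1,3)
    q=P[(P[:,2]>.076)&(P[:,2]<.09)&(abs(P[:,0]-.675)<.1)&(abs(P[:,1]+.174)<.1)]
    print(n,len(q),np.round(q.min(0),4),np.round(q.max(0),4),cv2.minAreaRect((q[:,:2]*1000).astype(np.float32)),np.median(q[:,2]))
    r=P[(P[:,2]>.1)&(P[:,0]<.6)&(P[:,0]>.45)&(P[:,1]<-.1)&(P[:,1]>-.24)]; print(len(r))
w=eyes.capture('wrist'); cv2.imwrite('pics/w4.png',w['pixels'][:,:,::-1])
E
python3 rol.py -3|head -1
```

```text
t 23.07 tcp [ 0.5503 -0.17    0.1945] yaw -3.08 tilt z [-0.002  0.001 -1.   ] F [ 0.4  0.3 -4.8] M [-0.12 -0.12 -0.07] open 0.0138 gf 118.1 q [ 0.05 -0.02  0.01 -0.   -1.61  1.47]
shift [ 0.0905 -0.0009  0.0243] turn -0.001
side 1 34-high from/to x [-17.5  -7.2] 20-high max x 19.0 y 47.3
side -1 34-high from/to x [-20.2  -7.7] 20-high max x 18.6 y -45.7
floor to x 28.8 z -44.77084576684516
wrist 6585 [ 0.5969 -0.2497  0.076 ] [ 0.7049 -0.0944  0.0844] ((650.3506469726562, -171.29833984375), (152.81214904785156, 102.35900115966797), 87.04904174804688) 0.08138985113351127
78854
top 128 [ 0.5994 -0.1277  0.0763] [ 0.6331 -0.0958  0.0895] ((614.406982421875, -108.89537048339844), (45.208553314208984, 17.068279266357422), 42.62247848510742) 0.08319739641656217
15774
wrist (x,n,zp90) [(-58, 43, -37), (-54, 63, -48), (-50, 33, -58), (-46, 75, -57), (-42, 74, -57), (-38, 73, -55), (-34, 168, -41), (-30, 188, -32), (-26, 258, -31), (-22, 399, -30), (-18, 607, -31), (-14, 603, -33), (-10, 288, -28), (-6, 487, -26), (-2, 592, -25), (2, 675, -26), (6, 868, -28), (10, 947, -32), (14, 592, -44), (18, 596, -43), (22, 625, -42), (26, 627, -41), (30, 229, -41)]
```

View pics/w4.png

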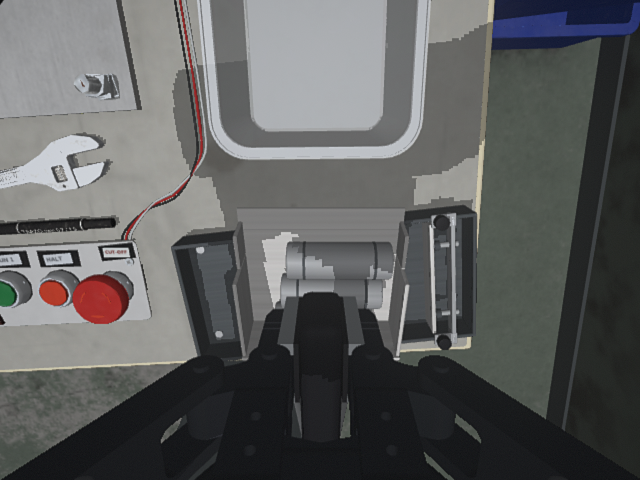

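The wrist view shows two rollers on the pan at about (340,262) and (330,292), with the third under the bar. The tub's near rim is at row 155, centred at column 315. Moving over the rim.

Request:
move_arm(
  steps=[
    [[0.008, 0, 0.002], 0],
    [[0.026, 0, 0.006], 0],
    [[0.05, 0, 0.012], 0],
    [[0.072, 0, 0.018], 0],
    [[0.084, 0, 0.022], 0],
  ],
)

```text
time: 24.0
ee_pos: [0.6351, -0.1755, 0.1731]
orientation: [-0.0, 1.0, -0.029, -0.001]
wrist_force: [0.7, -0.3, -4.5]
opening: 0.0143
grasp_force: 118.2
```

Request:
move_arm(
  steps=[
    [[0.004, 0.002, 0.006], 0],
    [[0.006, 0.002, 0.015], 0],
    [[0.0065, 0.002, 0.022], 0],
    [[0.0065, 0.002, 0.025], 0],
    [[0.0065, 0.002, 0.026], 0],
  ],
)

```text
time: 24.62
ee_pos: [0.6405, -0.1778, 0.1485]
orientation: [0.0, 1.0, -0.029, 0.0]
wrist_force: [-0.2, -0.1, -4.6]
opening: 0.0144
grasp_force: 118.2
```

```bash
python3 go.py .6406 -.173 .1405 -3; python3 rol.py -3|head -1
```

```text
t 24.62 tcp [ 0.6405 -0.1778  0.1485] yaw -3.31 tilt z [ 0. -0. -1.] F [-0.2 -0.1 -4.6] M [-0.1  -0.14 -0.04] open 0.0144 gf 118.2 q [ 0.03  0.21  0.18  0.   -1.54  1.48]
shift [-0.0002 -0.0048  0.008 ] turn -0.005
wrist (x,n,zp90) [(-58, 42, -37), (-54, 64, -49), (-50, 33, -58), (-46, 63, -57), (-42, 81, -57), (-38, 87, -55), (-34, 170, -42), (-30, 208, -32), (-26, 272, -31), (-22, 401, -30), (-18, 624, -31), (-14, 623, -33), (-10, 331, -29), (-6, 487, -26), (-2, 592, -25), (2, 678, -26), (6, 835, -28), (10, 940, -32), (14, 590, -44), (18, 600, -43), (22, 617, -42), (26, 633, -41), (30, 246, -41)]
```

Request:
move_arm(
  steps=[
    [[0, -0.003, 0.002], 0],
    [[0, -0.003, 0.004], 0],
    [[0, -0.003, 0.006], 0],
    [[0, -0.003, 0.006], 0],
  ],
)

```text
time: 25.22
ee_pos: [0.6407, -0.1748, 0.1421]
orientation: [0.0, 1.0, -0.029, -0.0]
wrist_force: [-0.4, -0.2, -5.1]
opening: 0.014
grasp_force: 118.2
```

Request:
move_arm(
  steps=[
    [[0, 0, 0.001], 0],
    [[0, 0, 0.002], 0],
    [[0, 0, 0.002], 0],
  ],
)

```text
time: 25.6
ee_pos: [0.6408, -0.1748, 0.1403]
orientation: [0.0, 1.0, -0.029, -0.0]
wrist_force: [0.3, 0.1, -4.6]
opening: 0.0141
grasp_force: 118.2
```

Request:
move_arm(
  steps=[
    [[0, 0, 0.001], 0],
    [[0, 0, 0.002], 0],
  ],
  fingers=0,
  grip_force=20,
)

```text
time: 25.85
ee_pos: [0.6409, -0.1748, 0.1384]
orientation: [0.0, 1.0, -0.029, 0.0]
wrist_force: [-0.1, 0.2, -4.3]
opening: 0.0139
grasp_force: 118.2
```

Request:
move_arm(
  steps=[
    [[0.005, 0, 0.003], 0],
    [[0.009, 0, 0.005], 0],
    [[0.0135, 0, 0.0075], 0],
    [[0.018, 0, 0.01], 0],
    [[0.018, 0, 0.01], 0],
  ],
)

```text
time: 26.48
ee_pos: [0.6593, -0.1766, 0.1308]
orientation: [0.001, 1.0, -0.029, 0.001]
wrist_force: [-2.9, -0.5, 4.7]
opening: 0.0138
grasp_force: 120.1
```

```bash
python3 go.py; python3 tilt.py -3 wrist;python3 rol.py -3|head -1
```

```text
t 26.48 tcp [ 0.6593 -0.1766  0.1308] yaw -3.3 tilt z [ 0.001 -0.002 -1.   ] F [-2.9 -0.5  4.7] M [0.09 1.4  0.08] open 0.0138 gf 120.1 q [ 0.03  0.26  0.2   0.   -1.51  1.48]
wrist x: z-percentiles(20,50,80) for 12<|y|<40 / side walls top 44<|y|<52 p95
-76 152 [129. 135. 140.] 0 
-60 14 [81. 82. 82.] 217 111.0
-52 23 [80. 80. 82.] 369 112.0
-44 109 [ 81.  81. 101.] 400 113.0
-36 402 [ 81.  82. 103.] 416 114.0
-28 733 [ 82.  95. 100.] 393 115.0
-20 784 [ 83.  84. 105.] 423 115.0
-12 1201 [ 84. 104. 105.] 233 102.0
-4 2246 [ 2. 85. 98.] 502 103.0
4 1716 [ 2. 85. 86.] 551 103.0
12 1639 [ 2. 85. 86.] 358 86.0
20 661 [1. 2. 2.] 208 3.0
28 682 [1. 2. 2.] 207 3.0
36 699 [1. 2. 2.] 204 3.0
wrist (x,n,zp90) [(-58, 11, -48), (-50, 15, -49), (-46, 35, -31), (-42, 76, -28), (-38, 154, -27), (-34, 247, -27), (-30, 332, -28), (-26, 394, -31), (-22, 317, -27), (-18, 489, -25), (-14, 603, -24), (-10, 651, -25), (-6, 1033, -27), (-2, 745, -34), (2, 592, -44), (6, 597, -44), (10, 588, -44), (14, 492, -44), (86, 776, -48), (90, 826, -48), (94, 323, -48)]
```

Request:
move_arm(
  steps=[
    [[0.0084, 0, 0.0055], 0],
    [[0.0162, 0, 0.0115], 0],
    [[0.0236, 0, 0.018], 0],
    [[0.0303, 0, 0.025], 0],
    [[0.0363, 0, 0.033], 0],
  ],
)

```text
time: 27.25
ee_pos: [0.6989, -0.1786, 0.1012]
orientation: [0.001, 1.0, -0.028, 0.005]
wrist_force: [5.7, 1.4, 12.0]
opening: 0.014
grasp_force: 124.0
```

```bash
python3 go.py; python3 tilt.py -3 wrist;python3 rol.py -3|head -1
```

```text
t 27.25 tcp [ 0.6989 -0.1786  0.1012] yaw -3.25 tilt z [ 0.011 -0.003 -1.   ] F [ 5.7  1.4 12. ] M [ 0.28 -1.19  0.04] open 0.014 gf 124.0 q [ 0.03  0.36  0.27  0.   -1.47  1.49]
wrist x: z-percentiles(20,50,80) for 12<|y|<40 / side walls top 44<|y|<52 p95
-76 24 [92. 95. 95.] 0 
-52 206 [1. 2. 3.] 403 92.0
-44 829 [ 1.  2. 65.] 539 85.0
-36 1039 [ 1.  2. 64.] 491 82.0
-28 1173 [ 2.  2. 80.] 347 81.0
-20 1516 [ 2. 70. 79.] 237 78.0
-12 713 [1. 2. 2.] 222 3.0
-4 729 [1. 2. 2.] 232 3.0
4 748 [1. 2. 2.] 229 3.0
12 779 [1. 2. 2.] 238 3.0
20 786 [1. 2. 2.] 243 3.0
28 822 [1. 2. 2.] 260 4.0
36 130 [1. 2. 2.] 98 50.0
wrist (x,n,zp90) [(-54, 13, -31), (-50, 20, -33), (-46, 47, -18), (-42, 94, -15), (-38, 138, -14), (-34, 238, -15), (-30, 468, -17), (-26, 261, -21), (-22, 162, -27), (-18, 314, -26), (-14, 400, -27), (-10, 484, -28), (-6, 444, -31), (46, 691, -17), (50, 924, -17), (54, 490, -18)]
```

Request:
move_arm(
  steps=[
    [[0, 0, 0], 0],
    [[0, 0, 0], 0],
    [[0, 0, 0], 0],
  ],
)

```text
time: 27.78
ee_pos: [0.699, -0.1787, 0.1012]
orientation: [0.001, 1.0, -0.028, 0.006]
wrist_force: [4.3, 0.1, 11.2]
opening: 0.014
grasp_force: 123.9
```

```bash
python3 go.py; python3 rol.py -3|head -1; python3 - <<'E'
from h import *
from station import eyes
a=eyes.capture('side'); b=eyes.capture('wrist')
u,v=proj(a,[.675,-.174,.08]).astype(int)
A=cv2.resize(a['pixels'][v-75:v+75,u-100:u+100],(800,600),interpolation=cv2.INTER_CUBIC)
I=np.hstack([cv2.resize(A,(400,300)),cv2.resize(b['pixels'],(400,300))])
cv2.imwrite('pics/tip.png',I[:,:,::-1])
E
```

```text
t 27.77 tcp [ 0.699  -0.1787  0.1012] yaw -3.25 tilt z [ 0.011 -0.003 -1.   ] F [ 4.3  0.1 11.2] M [ 0.1  -1.05  0.04] open 0.014 gf 123.9 q [ 0.03  0.36  0.27  0.   -1.47  1.49]
wrist (x,n,zp90) [(-54, 32, -32), (-50, 60, -32), (-46, 87, -34), (-42, 109, -35), (-38, 151, -36), (-34, 243, -38), (-30, 408, -39), (-26, 83, -40), (18, 109, -55), (22, 299, -52), (26, 373, -50), (30, 408, -50), (34, 447, -51), (38, 353, -54), (46, 526, -18), (50, 915, -18), (54, 615, -19)]
```

View pics/tip.png

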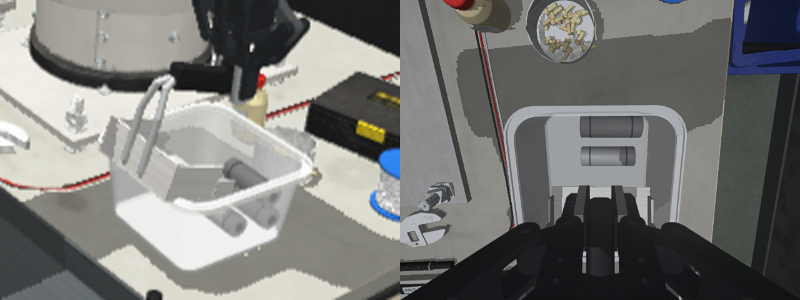

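The side view shows all three rollers in the tub at about (232,222), (265,215) and (250,175), and the wrist view shows an empty pan. Retreating upward and back.

Request:
move_arm(
  steps=[
    [[0, 0, -0.01], 0],
    [[0, 0, -0.025], 0],
    [[-0.003, 0, -0.045], 0],
    [[-0.006, 0, -0.07], 0],
    [[-0.01, 0, -0.09], 0],
  ],
)

```text
time: 28.6
ee_pos: [0.6851, -0.1775, 0.1876]
orientation: [0.0, 1.0, -0.029, 0.001]
wrist_force: [0.9, -0.2, -2.5]
opening: 0.0135
grasp_force: 121.7
```

Request:
move_arm(
  steps=[
    [[-0.015, 0, 0], 0],
    [[-0.045, 0, 0], 0],
    [[-0.08, 0, 0], 0],
    [[-0.115, 0, 0], 0],
    [[-0.14, 0, 0], 0],
  ],
)

```text
time: 29.22
ee_pos: [0.544, -0.1693, 0.1866]
orientation: [0.0, 1.0, -0.029, 0.001]
wrist_force: [0.5, -0.0, -1.6]
opening: 0.014
grasp_force: 121.8
```

```bash
python3 go.py .47 .0 .19 -60 .422 .2666 .19 -82; python3 tilt.py -3 wrist; python3 - <<'E'
from h import *
from station import eyes
for n in ('side','top'):
    P=cloud(eyes.capture(n)).reshape(-1,3)
    q=P[(abs(P[:,0]-.675)<.06)&(abs(P[:,1]+.174)<.06)&(P[:,2]>.015)&(P[:,2]<.07)]
    print(n,len(q),np.round(np.percentile(q,[5,50,95],axis=0),3).tolist())
    q=P[(abs(P[:,0]-.468)<.05)&(abs(P[:,1]+.15)<.1)&(P[:,2]>.015)&(P[:,2]<.03)]; print('tray leftover',len(q))
E
```

```text
t 29.23 tcp [ 0.544  -0.1693  0.1866] yaw -3.32 tilt z [ 0.001 -0.    -1.   ] F [ 0.5 -0.  -1.6] M [-0.07 -0.1  -0.02] open 0.014 gf 121.8 q [ 0.05 -0.04 -0.02  0.   -1.59  1.46]
shift [-0.0837 -0.1647 -0.0035] turn 0.989
shift [-0.147  -0.4281 -0.0036] turn 1.373
wrist x: z-percentiles(20,50,80) for 12<|y|<40 / side walls top 44<|y|<52 p95
-76 387 [3. 4. 4.] 119 5.0
-68 396 [3. 4. 4.] 117 5.0
-60 401 [3. 4. 4.] 227 163.0
-52 497 [3. 4. 5.] 453 176.0
-44 636 [  3.   4. 151.] 543 182.0
-36 843 [  4.   6. 148.] 509 167.0
-28 949 [  4. 145. 146.] 302 165.0
-20 223 [ 4. 23. 33.] 169 34.0
-12 840 [ 0. 14. 32.] 97 34.0
-4 461 [-1. -0.  0.] 225 32.0
4 453 [-1. -0.  0.] 142 1.0
12 470 [-1. -0.  0.] 145 1.0
20 478 [-1. -0.  0.] 141 1.0
28 495 [-1. -0.  0.] 153 1.0
36 485 [-1. -0.  0.] 151 1.0
side 529 [[0.615, -0.233, 0.017], [0.719, -0.173, 0.034], [0.733, -0.114, 0.049]]
tray leftover 0Traceback (most recent call last):
  File "<stdin>", line 6, in <module>
    return _quantile_unchecked(
        a, q, axis, out, overwrite_input, method, keepdims, weights)
    return _ureduce(a,
                    func=_quantile_ureduce_func,
    ...<5 lines>...
                    overwrite_input=overwrite_input,
                    method=method)
    r = func(a, **kwargs)
    result = _quantile(arr,
                       quantiles=q,
    ...<2 lines>...
                       out=out,
                       weights=wgt)
    slices_having_nans = np.isnan(arr[-1, ...])
                                  ~~~^^^^^^^^^
IndexError: index -1 is out of bounds for axis 0 with size 0
```

Request:
move_arm(
  steps=[
    [[-0.005, -0.01, -0.005], 0.16],
    [[-0.015, -0.03, -0.01], 0.33],
    [[-0.03, -0.06, -0.01], 0.5],
    [[-0.05, -0.1, -0.01], 0.67],
    [[-0.07, -0.14, -0.01], 0.84],
  ],
)

```text
time: 30.0
ee_pos: [0.4833, -0.0244, 0.1956]
orientation: [0.0, 0.9, -0.437, -0.0]
wrist_force: [0.1, 0.8, -1.7]
opening: 0.0141
grasp_force: 121.7
```

```bash
python3 go.py .425 .2471 .19 -82
```

```text
t 30.0 tcp [ 0.4833 -0.0244  0.1956] yaw -51.8 tilt z [-0. -0. -1.] F [ 0.1  0.8 -1.7] M [ 0.05 -0.14 -0.04] open 0.0141 gf 121.7 q [ 0.37 -0.27 -0.21  0.   -1.64  0.3 ]
shift [-0.2494 -0.1221  0.0056] turn 0.527
```

Request:
move_arm(
  steps=[
    [[-0.04, -0.02, 0], 0.12],
    [[-0.09, -0.044, 0], 0.26],
    [[-0.14, -0.069, 0], 0.4],
    [[-0.19, -0.093, 0], 0.5],
    [[-0.23, -0.1125, 0], 0.527],
  ],
)

```text
time: 30.62
ee_pos: [0.4275, 0.2267, 0.1958]
orientation: [0.0, 0.757, -0.654, 0.0]
wrist_force: [0.6, -0.3, -2.2]
opening: 0.0139
grasp_force: 121.7
```

Request:
move_arm(
  steps=[
    [[0.005, 0, 0.01], 0],
    [[0.005, 0, 0.03], 0],
    [[0.005, 0, 0.05], 0],
    [[0.005, 0, 0.06], 0],
    [[0.005, 0, 0.06], 0],
  ],
  fingers=0.186,
)

```text
time: 31.25
ee_pos: [0.4287, 0.2188, 0.1344]
orientation: [0.001, 0.757, -0.654, 0.0]
wrist_force: [-0.1, 0.3, -1.7]
opening: 0.016
grasp_force: 4.1
```

```bash
python3 go.py .4235 .257 .19 -82 ; python3 tilt.py -82 wrist
```

```text
t 31.25 tcp [0.4287 0.2188 0.1344] yaw -81.68 tilt z [-0.001 -0.001 -1.   ] F [-0.1  0.3 -1.7] M [-0.03  0.02 -0.01] open 0.016 gf 4.1 q [ 0.89 -0.28 -0.33 -0.   -1.53 -0.75]
shift [-0.0385 -0.0003 -0.0556] turn 0.006
wrist x: z-percentiles(20,50,80) for 12<|y|<40 / side walls top 44<|y|<52 p95
-76 115 [-1. -0.  0.] 127 1.0
-68 399 [-1. -0.  0.] 124 1.0
-60 396 [-1. -0.  0.] 113 1.0
-52 361 [-1. -0.  0.] 107 1.0
-44 388 [-1. -0.  0.] 100 1.0
-36 395 [-1. -0.  0.] 92 1.0
-28 413 [-1. -0.  0.] 100 1.0
-20 391 [-1. -0.  0.] 103 1.0
-12 66 [85. 86. 88.] 0 
-4 72 [81. 82. 83.] 0 
4 253 [76. 77. 77.] 30 77.0
12 1183 [73. 74. 75.] 185 85.0
20 1179 [67. 69. 70.] 347 97.0
28 1121 [62. 64. 65.] 539 109.0
36 885 [60. 61. 64.] 752 120.0
```

```bash
python3 - <<'E'
from h import *
from station import eyes, sensors
p=np.array(sensors.get_state()['ee_pos']); yaw=np.radians(-82); e=np.array([np.cos(yaw),np.sin(yaw)]); n=np.array([-e[1],e[0]])
for nm in ('wrist','side','top'):
    P=cloud(eyes.capture(nm)).reshape(-1,3); L=np.c_[(P[:,:2]-p[:2])@e,(P[:,:2]-p[:2])@n,P[:,2]]*1000
    for lab,m in (('mid',abs(L[:,1])<40),('sides',(abs(L[:,1])>43)&(abs(L[:,1])<52))):
        q=L[m&(L[:,2]>15)&(L[:,2]<230)&(L[:,0]>-120)&(L[:,0]<120)]
        print(nm,lab,[(x+4,len(a),*np.percentile(a,[3,50,97]).astype(int).tolist()) for x in range(-120,120,8) for a in [q[(q[:,0]>x)&(q[:,0]<x+8),2]] if len(a)>8])
E
```

```text
wrist mid [(-28, 57, 95, 97, 99), (-20, 389, 89, 94, 98), (-12, 2275, 86, 224, 229), (-4, 3968, 82, 222, 228), (4, 6546, 77, 204, 224), (12, 12156, 73, 214, 228), (20, 1810, 66, 69, 73), (28, 1731, 61, 64, 67), (36, 1372, 59, 61, 67), (44, 1390, 68, 74, 80), (52, 1639, 80, 87, 92), (60, 2072, 93, 99, 105), (68, 2508, 105, 112, 118), (76, 3182, 118, 124, 129), (84, 920, 26, 129, 131), (92, 212, 18, 27, 30), (100, 63, 16, 24, 27), (116, 231, 16, 24, 28)]
wrist sides [(-92, 61, 16, 33, 50), (-12, 103, 221, 224, 227), (-4, 43, 222, 225, 227), (4, 40, 75, 77, 78), (12, 703, 72, 225, 229), (20, 391, 67, 79, 98), (28, 582, 62, 86, 111), (36, 783, 60, 97, 121), (44, 737, 71, 101, 119), (52, 645, 82, 105, 123), (60, 778, 95, 117, 132), (68, 642, 106, 120, 130), (76, 424, 119, 124, 129), (84, 176, 27, 128, 130), (92, 160, 26, 28, 30), (100, 79, 16, 25, 27), (116, 21, 17, 22, 26)]
side mid [(-108, 11, 50, 57, 63), (-36, 24, 98, 121, 136), (-28, 64, 95, 110, 142), (-20, 80, 91, 120, 153), (-12, 87, 86, 137, 225), (-4, 149, 139, 200, 229), (4, 167, 154, 188, 223), (12, 449, 169, 207, 228), (20, 1
[... 568 characters left out ...]

top mid [(-12, 16, 87, 89, 95), (-4, 33, 83, 86, 226), (4, 122, 76, 132, 227), (12, 307, 73, 79, 225), (20, 210, 68, 72, 78), (28, 205, 62, 67, 72), (36, 164, 59, 64, 69), (44, 136, 69, 76, 82), (52, 136, 82, 88, 95), (60, 147, 93, 100, 107), (68, 172, 15, 112, 120), (76, 198, 15, 123, 131), (84, 121, 15, 129, 134), (92, 52, 15, 26, 33), (100, 47, 15, 16, 28), (108, 26, 15, 16, 18), (116, 44, 15, 16, 28)]
top sides [(12, 25, 73, 80, 127), (20, 28, 70, 87, 100), (28, 37, 65, 90, 115), (36, 42, 63, 97, 123), (44, 41, 73, 107, 124), (52, 31, 85, 112, 123), (60, 36, 98, 120, 136), (68, 39, 25, 123, 134), (76, 40, 28, 122, 131), (84, 25, 27, 33, 132), (92, 21, 22, 29, 34), (100, 14, 16, 25, 32)]
```

The pan overswung to about 57° nose-up. I'll move back clear of the button panel and swing it back with a lighter grip and a short forward jerk.

Request:
move_arm(
  steps=[
    [[-0.01, 0, 0], 0.005],
    [[-0.025, 0, 0.01], 0.005],
    [[-0.04, 0, 0.02], 0.005],
    [[-0.05, 0, 0.025], 0.005],
    [[-0.05, 0, 0.025], 0.005],
  ],
)

```text
time: 32.08
ee_pos: [0.4211, 0.2695, 0.1094]
orientation: [0.001, 0.756, -0.655, 0.0]
wrist_force: [-0.3, 0.0, -1.7]
opening: 0.0161
grasp_force: 4.0
```

Request:
move_arm(
  steps=[
    [[0, 0, 0], 0],
    [[0, 0, 0], 0],
  ],
  fingers=0.187,
)

```text
time: 32.33
ee_pos: [0.4221, 0.269, 0.1114]
orientation: [-0.001, 0.755, -0.656, 0.0]
wrist_force: [0.5, -0.3, 0.4]
opening: 0.0157
grasp_force: 0.0
```

```bash
cat > ang.py <<'E'
from h import *
from station import eyes, sensors
p=np.array(sensors.get_state()['ee_pos']); yaw=np.radians(-82); e=np.array([np.cos(yaw),np.sin(yaw)]); n=np.array([-e[1],e[0]])
P=cloud(eyes.capture('wrist')).reshape(-1,3); L=np.c_[(P[:,:2]-p[:2])@e,(P[:,:2]-p[:2])@n,P[:,2]]*1000
q=L[(abs(L[:,1])>14)&(abs(L[:,1])<40)&(L[:,2]>4)&(L[:,2]<p[2]*1000+5)&(L[:,0]>-90)&(L[:,0]<120)]
print([(x+4,len(a),*np.percentile(a,[10,50,90]).astype(int).tolist()) for x in range(-90,120,8) for a in [q[(q[:,0]>x)&(q[:,0]<x+8),2]] if len(a)>15])
E
python3 go.py; python3 ang.py
```

```text
t 32.33 tcp [0.4221 0.269  0.1114] yaw -81.94 tilt z [ 0.001  0.001 -1.   ] F [ 0.5 -0.3  0.4] M [-0.02  0.01 -0.03] open 0.0157 gf 0.0 q [ 0.97 -0.22 -0.32  0.   -1.47 -0.83]
[(-62, 113, 4, 11, 23), (-54, 29, 4, 4, 4), (-46, 38, 4, 4, 4), (-38, 34, 4, 28, 30), (-30, 45, 24, 26, 28), (-22, 61, 20, 22, 24), (-14, 449, 17, 18, 19), (-6, 870, 13, 15, 17), (2, 875, 8, 10, 13), (10, 775, 4, 6, 8), (18, 403, 4, 7, 12), (26, 578, 15, 21, 26), (34, 686, 29, 35, 40), (42, 804, 43, 49, 54), (50, 1093, 57, 63, 68), (58, 874, 70, 73, 75), (82, 410, 11, 12, 12), (90, 513, 11, 12, 13), (98, 562, 11, 15, 16), (106, 514, 11, 14, 17), (114, 562, 11, 12, 13), (122, 193, 11, 12, 25)]
```

```bash
python3 ang.py; python3 - <<'E'
from h import *
from station import eyes, sensors
p=np.array(sensors.get_state()['ee_pos']); yaw=np.radians(-82); e=np.array([np.cos(yaw),np.sin(yaw)]); n=np.array([-e[1],e[0]])
for nm in ('side','top'):
    c=eyes.capture(nm);P=cloud(c).reshape(-1,3);C=c['pixels'].reshape(-1,3).mean(1); L=np.c_[(P[:,:2]-p[:2])@e,(P[:,:2]-p[:2])@n,P[:,2]]*1000
    for lab,m in (('dark',(C<70)&(abs(L[:,1])<14)),('bright',(C>90)&(abs(L[:,1])<50))):
        q=L[m&(L[:,2]>5)&(L[:,2]<150)&(L[:,0]>-140)&(L[:,0]<90)]
        print(nm,lab,[(x+4,len(a),*np.percentile(a,[5,50,95]).astype(int).tolist()) for x in range(-140,90,8) for a in [q[(q[:,0]>x)&(q[:,0]<x+8),2]] if len(a)>5])
E
python3 ang.py; python3 go.py
```

```text
[(-62, 99, 4, 12, 22), (-54, 25, 4, 4, 16), (-46, 49, 4, 4, 16), (-38, 44, 4, 15, 17), (-30, 34, 12, 14, 15), (-22, 31, 11, 12, 13), (-14, 684, 10, 11, 12), (-6, 781, 8, 9, 11), (2, 785, 5, 7, 8), (10, 593, 4, 5, 6), (18, 184, 4, 9, 20), (26, 241, 30, 40, 49), (34, 461, 57, 71, 78), (42, 390, 82, 83, 84), (82, 411, 11, 12, 12), (90, 513, 11, 12, 12), (98, 562, 11, 15, 17), (106, 517, 11, 14, 16), (114, 568, 11, 12, 13), (122, 187, 11, 12, 26)]
side dark [(-88, 16, 61, 81, 92), (-80, 27, 54, 78, 92), (-72, 91, 59, 76, 93), (-64, 8, 59, 67, 69)]
side bright [(-120, 7, 36, 49, 62), (-112, 13, 36, 51, 63), (-104, 13, 42, 56, 63), (-96, 11, 46, 59, 77), (-88, 15, 48, 61, 80), (-80, 10, 51, 62, 64), (-72, 15, 54, 61, 73), (-64, 6, 60, 62, 65), (-56, 8, 62, 64, 69), (-16, 19, 9, 36, 59), (-8, 42, 11, 43, 141), (0, 51, 10, 55, 141), (8, 333, 31, 79, 113), (16, 1160, 12, 45, 88), (24, 15, 11, 15, 30), (80, 10, 9, 10, 11), (88, 26, 9, 10, 11)]
top dark []
top bright [(-24, 9, 41, 66, 94), (-16, 32, 23, 101, 111), (-8, 303, 77, 90, 101), (0, 406, 53, 68, 81), (8, 377, 28, 42, 56), (16, 43, 5, 30, 34), (24, 8, 5, 5, 6), (32, 13, 5, 5, 6), (40, 16, 5, 5, 6), (48, 10, 5, 6, 8), (56, 10, 5, 5, 6), (64, 14, 5, 6, 6), (72, 18, 5, 5, 6), (80, 42, 5, 12, 15), (88, 71, 9, 13, 17)]
[(-22, 727, 99, 107, 112), (-14, 2499, 82, 92, 103), (-6, 2273, 62, 73, 84), (2, 1828, 41, 52, 63), (10, 681, 33, 37, 44), (82, 412, 11, 12, 12), (90, 516, 11, 12, 13), (98, 562, 11, 15, 16), (106, 517, 11, 14, 16), (114, 566, 11, 12, 13), (122, 188, 11, 12, 25)]
t 32.58 tcp [0.4218 0.269  0.1108] yaw -81.94 tilt z [ 0.001  0.    -1.   ] F [ 0.  -0.4 -0.6] M [-0.   -0.06 -0.07] open 0.016 gf 0.0 q [ 0.97 -0.22 -0.32  0.   -1.47 -0.83]
```

Request:
move_arm(
  steps=[
    [[0, 0, -0.02], 0],
    [[0, 0, -0.05], 0],
    [[0, 0, -0.07], 0],
    [[0, 0, -0.07], 0],
    [[0, 0, -0.07], 0],
  ],
  fingers=1,
)

```text
time: 33.2
ee_pos: [0.4213, 0.269, 0.1796]
orientation: [0.001, 0.755, -0.656, -0.0]
wrist_force: [0.2, 0.1, 0.1]
opening: 0.0853
grasp_force: 0.0
```

```bash
cat > sc.py <<'E'
from h import *
from station import eyes, sensors
# world-fixed frame: origin at the scoop's home, e along scoop +x
o=np.array([.4234,.258]); yaw=np.radians(-82); e=np.array([np.cos(yaw),np.sin(yaw)]); n=np.array([-e[1],e[0]])
for nm in ('wrist','side','top'):
    c=eyes.capture(nm);P=cloud(c).reshape(-1,3);C=c['pixels'].reshape(-1,3).mean(1); L=np.c_[(P[:,:2]-o)@e,(P[:,:2]-o)@n,P[:,2]]*1000
    for lab,m in (('dark',(C<70)&(abs(L[:,1])<60)),('bright',(C>80)&(abs(L[:,1])<60))):
        q=L[m&(L[:,2]>5)&(L[:,2]<125)&(L[:,0]>-170)&(L[:,0]<60)]
        print(nm,lab,'x,n,z5,z50,z95,y5,y95',[(x+5,len(a),*np.percentile(a[:,2],[5,50,95]).astype(int).tolist(),*np.percentile(a[:,1],[5,95]).astype(int).tolist()) for x in range(-170,60,10) for a in [q[(q[:,0]>x)&(q[:,0]<x+10)]] if len(a)>5])
E
python3 sc.py
```

```text
wrist dark x,n,z5,z50,z95,y5,y95 [(-125, 61, 9, 13, 61, 40, 57), (-115, 28, 54, 60, 61, 54, 57), (-105, 29, 55, 60, 82, 22, 55), (-95, 267, 43, 96, 98, -1, 52), (-85, 474, 28, 95, 98, -5, 49), (-75, 823, 13, 62, 95, -3, 48), (-65, 123, 21, 43, 60, 42, 48), (-45, 62, 15, 37, 56, -58, -57), (-35, 108, 13, 37, 57, -59, -58), (-5, 16, 58, 84, 86, -58, 25), (15, 14, 83, 84, 87, 6, 19)]
wrist bright x,n,z5,z50,z95,y5,y95 [(-135, 73, 13, 63, 66, 46, 57), (-125, 166, 30, 63, 70, 45, 59), (-115, 194, 27, 63, 75, 43, 59), (-105, 226, 32, 64, 76, 42, 59), (-95, 265, 38, 64, 76, 40, 59), (-85, 312, 10, 64, 76, -5, 58), (-75, 530, 7, 62, 76, -10, 58), (-65, 503, 6, 43, 76, -15, 58), (-55, 609, 5, 55, 76, -18, 58), (-45, 446, 5, 7, 63, -56, 59), (-35, 551, 5, 7, 9, -58, 1), (-25, 704, 6, 7, 8, -46, 18), (-15, 496, 5, 7, 60, -16, 29), (-5, 329, 6, 78, 91, -57, 26), (5, 292, 75, 88, 91, -25, 25), (15, 153, 72, 82, 90, 7, 22)]
side dark x,n,z5,z50,z95,y5,y95 [(-85, 23, 55, 95, 98, -6, 7), (-75, 117, 55, 75, 96, -6, 6), (-65, 8, 63, 90, 98, -3, 3)]
side bright x,n,z5,z50,z95,y5,y95 [(-125, 26, 26, 58,
[... 226 characters left out ...]
 59), (-45, 56, 7, 54, 71, -59, 59), (-5, 308, 9, 41, 81, -58, -36), (5, 521, 9, 47, 84, -43, -2), (15, 458, 10, 51, 85, -10, 21), (25, 6, 56, 66, 73, 13, 20)]
top dark x,n,z5,z50,z95,y5,y95 []
top bright x,n,z5,z50,z95,y5,y95 [(-145, 7, 5, 5, 6, -16, -5), (-135, 6, 5, 6, 8, -21, -9), (-75, 44, 5, 9, 16, -12, 36), (-65, 83, 5, 8, 23, -17, 47), (-55, 121, 5, 9, 77, -21, 55), (-45, 143, 5, 11, 71, -53, 59), (-35, 137, 5, 9, 12, -57, 18), (-25, 119, 5, 8, 11, -36, 26), (-15, 91, 5, 9, 51, -6, 35), (-5, 207, 7, 53, 91, -58, 26), (5, 253, 6, 55, 91, -30, 24), (15, 150, 5, 51, 91, 1, 22), (25, 16, 5, 5, 8, -41, 48), (35, 15, 5, 6, 8, -26, 58), (45, 9, 5, 5, 7, -40, 54), (55, 12, 5, 5, 6, -47, 26)]
```

The scoop slipped out and now stands on its back with the bar upright. I'll measure the bar for a regrip.

```bash
python3 - <<'E'
from h import *
from station import eyes
for nm in ('wrist','top','side'):
    c=eyes.capture(nm);P=cloud(c).reshape(-1,3);C=c['pixels'].reshape(-1,3).mean(1)
    near=(abs(P[:,0]-.42)<.09)&(abs(P[:,1]-.30)<.16)
    q=P[near&(C<75)&(P[:,2]>.088)&(P[:,2]<.11)&(abs(P[:,0]-.415)<.05)]
    if len(q)>10: print(nm,'bar top',len(q),np.round(q.mean(0)*1000,1),cv2.minAreaRect((q[:,:2]*1000).astype(np.float32)))
    q=P[near&(P[:,2]>.05)&(P[:,2]<.093)&(P[:,1]>.21)&(P[:,1]<.29)&(C>60)]
    if len(q)>20:
        l=cv2.fitLine((q[:,:2]*1000).astype(np.float32),cv2.DIST_HUBER,0,.1,.1).ravel(); d=np.sort((q[:,:2]*1000-l[2:])@l[:2])
        print(nm,'plate dir',l,'extent',np.percentile(d,[1,99]),'ends',[np.round(l[2:]+l[:2]*k,1).tolist() for k in np.percentile(d,[1,99])])
E
python3 go.py
```

```text
wrist bar top 672 [414.7 341.3  96.9] ((414.2063293457031, 343.2802734375), (23.172237396240234, 16.198217391967773), 82.03716278076172)
wrist plate dir [ 9.8715103e-01 -1.5978998e-01  4.0049460e+02  2.5173875e+02] extent [-47.50353167  47.59196637] ends [[353.6, 259.3], [447.5, 244.1]]
top plate dir [ 9.8932648e-01 -1.4571591e-01  3.9913269e+02  2.5114886e+02] extent [-46.70836338  48.27042869] ends [[352.9, 258.0], [446.9, 244.1]]
side bar top 45 [413.  335.6  94. ] ((413.31494140625, 337.39593505859375), (21.756162643432617, 14.756423950195312), 85.64091491699219)
side plate dir [ 9.8923701e-01 -1.4632201e-01  3.9959525e+02  2.4963292e+02] extent [-46.5016623   48.43323211] ends [[353.6, 256.4], [447.5, 242.5]]
t 33.5 tcp [0.4214 0.2689 0.1798] yaw -81.92 tilt z [-0.001 -0.001 -1.   ] F [-0.1 -0.6 -0.4] M [ 0.   -0.02  0.04] open 0.0853 gf 0.0 q [ 0.97 -0.23 -0.2  -0.   -1.6  -0.83]
```

```bash
python3 go.py .4142 .3433 .15 -98.3 .4142 .3433 .038 -98.3
```

```text
t 33.5 tcp [0.4214 0.2689 0.1798] yaw -81.92 tilt z [-0.001 -0.001 -1.   ] F [-0.1 -0.6 -0.4] M [ 0.   -0.02  0.04] open 0.0853 gf 0.0 q [ 0.97 -0.23 -0.2  -0.   -1.6  -0.83]
shift [-0.0747 -0.0033  0.0298] turn 0.286
shift [-0.0748 -0.0034  0.1418] turn 0.286
```

Request:
move_arm(
  steps=[
    [[-0.02, 0, 0], 0.07],
    [[-0.045, -0.002, 0], 0.15],
    [[-0.065, -0.003, 0], 0.23],
    [[-0.07, -0.003, 0], 0.285],
    [[-0.07, -0.003, 0], 0.285],
  ],
  fingers=0.3,
)

```text
time: 34.12
ee_pos: [0.4146, 0.3389, 0.1799]
orientation: [-0.0, -0.655, 0.756, -0.0]
wrist_force: [0.5, 0.1, 0.2]
opening: 0.0257
grasp_force: 0.0
```

```bash
python3 go.py .4142 .3433 .08 -98.3 .4142 .3433 .038 -98.3;  python3 - <<'E'
from h import *
from station import eyes
for nm in ('wrist','side'):
    c=eyes.capture(nm);P=cloud(c).reshape(-1,3);C=c['pixels'].reshape(-1,3).mean(1)
    q=P[(C<75)&(P[:,2]>.085)&(P[:,2]<.11)&(abs(P[:,0]-.415)<.04)&(abs(P[:,1]-.34)<.05)]
    if len(q)>10: print(nm,'bar top',len(q),np.round(q.mean(0)*1000,1),cv2.minAreaRect((q[:,:2]*1000).astype(np.float32)))
    q=P[(P[:,0]>.43)&(P[:,0]<.5)&(abs(P[:,1]-.343)<.03)&(P[:,2]>.04)&(P[:,2]<.1)]; print('box',len(q),np.round(np.percentile(q,[1,50,99],axis=0),3).tolist() if len(q) else '')
E
```

```text
t 34.12 tcp [0.4146 0.3389 0.1799] yaw -98.19 tilt z [-0.    -0.001 -1.   ] F [0.5 0.1 0.2] M [-0.01  0.06  0.  ] open 0.0257 gf 0.0 q [ 1.06 -0.13 -0.12  0.   -1.59 -1.2 ]
shift [-0.0043  0.0009  0.0999] turn 0.002
shift [-0.0044  0.0009  0.1419] turn 0.002
wrist bar top 753 [414.  342.3  97.1] ((414.1357116699219, 343.8346252441406), (23.0611629486084, 15.007976531982422), 81.73442077636719)
box 5424 [[0.45, 0.315, 0.042], [0.475, 0.342, 0.075], [0.499, 0.372, 0.077]]
side bar top 54 [412.9 335.   92.7] ((413.2078552246094, 339.8543395996094), (23.62610626220703, 14.817240715026855), 88.50452423095703)
box 371 [[0.45, 0.313, 0.042], [0.471, 0.333, 0.066], [0.499, 0.372, 0.077]]
```

Request:
move_arm(
  steps=[
    [[-0.0045, 0, 0.04], 0],
    [[-0.0045, 0, 0.08], 0],
    [[-0.0045, 0, 0.11], 0],
    [[-0.0045, 0, 0.13], 0],
    [[-0.0045, 0, 0.137], 0],
  ],
)

```text
time: 34.85
ee_pos: [0.4151, 0.3423, 0.0422]
orientation: [-0.001, -0.654, 0.756, -0.0]
wrist_force: [-0.0, 0.4, -0.1]
opening: 0.0257
grasp_force: 0.0
```

Request:
move_arm(
  steps=[
    [[0, 0, 0], 0],
    [[0, 0, 0], 0],
    [[0, 0, 0], 0],
    [[0, 0, 0], 0],
  ],
  fingers=0,
  grip_force=120,
)

```text
time: 35.35
ee_pos: [0.4154, 0.3434, 0.0437]
orientation: [0.0, -0.654, 0.756, 0.0]
wrist_force: [0.6, -0.0, -2.4]
opening: 0.0138
grasp_force: 117.2
```

```bash
python3 go.py
```

```text
t 35.35 tcp [0.4154 0.3434 0.0437] yaw -98.25 tilt z [ 0.  0. -1.] F [ 0.6 -0.  -2.4] M [ 0.08 -0.02 -0.08] open 0.0138 gf 117.2 q [ 1.06 -0.09 -0.32 -0.   -1.33 -1.21]
```

Request:
move_arm(
  steps=[
    [[0, 0, -0.015], 0],
    [[0, 0, -0.04], 0],
    [[0, 0, -0.07], 0],
    [[0.01, 0, -0.085], 0],
    [[0.02, 0, -0.09], 0],
  ],
)

```text
time: 35.98
ee_pos: [0.4125, 0.323, 0.1345]
orientation: [0.001, -0.654, 0.756, 0.0]
wrist_force: [0.1, -0.5, -2.8]
opening: 0.0137
grasp_force: 117.4
```

Request:
move_arm(
  steps=[
    [[0.01, 0, 0], -0.06],
    [[0.025, 0, 0], -0.14],
    [[0.04, 0.002, 0], -0.22],
    [[0.05, 0.003, 0], -0.283],
    [[0.05, 0.003, 0], -0.283],
  ],
)

```text
time: 36.6
ee_pos: [0.402, 0.2733, 0.1328]
orientation: [0.0, 0.754, -0.657, -0.0]
wrist_force: [0.0, -0.1, -2.3]
opening: 0.0135
grasp_force: 117.4
```

Request:
move_arm(
  steps=[
    [[0, 0, 0], 0],
    [[0, 0, 0], 0],
    [[0, 0, 0], 0],
  ],
  fingers=0.178,
  grip_force=20,
)

```text
time: 36.98
ee_pos: [0.4023, 0.2746, 0.1332]
orientation: [0.0, 0.754, -0.656, 0.0]
wrist_force: [-0.2, -0.9, -2.0]
opening: 0.0156
grasp_force: 34.8
```

```bash
python3 go.py .423 .2580 .12 -82; sed -i 's/L\[:,2\]>4)/L[:,2]>20)/' ang.py; python3 ang.py
```

```text
t 36.98 tcp [0.4023 0.2746 0.1332] yaw -82.04 tilt z [-0. -0. -1.] F [-0.2 -0.9 -2. ] M [ 0.11 -0.02  0.04] open 0.0156 gf 34.8 q [ 1.01 -0.27 -0.32 -0.   -1.52 -0.88]
shift [ 0.0193 -0.0182  0.0132] turn -0.001
[(26, 30, 95, 95, 96), (34, 66, 94, 95, 97), (42, 67, 94, 95, 96), (50, 83, 94, 95, 96), (58, 1523, 96, 96, 97), (66, 1536, 95, 96, 98), (74, 1614, 95, 96, 97), (82, 1652, 95, 95, 96), (90, 1348, 95, 116, 134)]
```

Request:
move_arm(
  steps=[
    [[0, 0, 0], 0],
    [[0, 0, 0], 0],
  ],
  fingers=0.183,
)

```text
time: 37.28
ee_pos: [0.4023, 0.2744, 0.1333]
orientation: [0.0, 0.755, -0.656, 0.0]
wrist_force: [-0.3, 0.4, -2.0]
opening: 0.0156
grasp_force: 16.2
```

```bash
python3 ang.py;python3 ang.py
```

```text
[(26, 33, 94, 95, 97), (34, 65, 94, 96, 97), (42, 71, 94, 96, 97), (50, 89, 94, 96, 97), (58, 1524, 96, 97, 98), (66, 1548, 95, 96, 98), (74, 1629, 95, 96, 97), (82, 1624, 95, 96, 97), (90, 1349, 96, 116, 134)]
[(26, 33, 95, 96, 97), (34, 65, 94, 96, 97), (42, 70, 95, 96, 97), (50, 99, 94, 96, 97), (58, 1525, 96, 97, 98), (66, 1561, 95, 96, 98), (74, 1638, 95, 96, 97), (82, 1601, 95, 96, 96), (90, 1346, 96, 116, 133)]
```

Request:
move_arm(
  steps=[
    [[0, 0, 0], 0],
    [[0, 0, 0], 0],
    [[0, 0, 0], 0],
  ],
  fingers=0.185,
)

```text
time: 37.75
ee_pos: [0.4024, 0.2744, 0.1334]
orientation: [0.0, 0.755, -0.656, 0.0]
wrist_force: [-0.0, 0.1, -1.2]
opening: 0.0161
grasp_force: 8.6
```

```bash
python3 ang.py;python3 ang.py
```

```text
[(26, 33, 94, 95, 96), (34, 57, 95, 95, 97), (42, 79, 94, 95, 97), (50, 188, 95, 96, 97), (58, 1525, 96, 96, 97), (66, 1542, 95, 96, 98), (74, 1630, 95, 96, 97), (82, 1611, 94, 95, 96), (90, 1336, 95, 118, 134)]
[(26, 34, 94, 95, 97), (34, 56, 95, 96, 97), (42, 80, 94, 95, 96), (50, 176, 94, 96, 97), (58, 1522, 96, 96, 97), (66, 1535, 95, 96, 98), (74, 1607, 95, 96, 97), (82, 1643, 94, 95, 96), (90, 1340, 96, 118, 134)]
```

Request:
move_arm(
  steps=[
    [[0, 0, 0], 0],
    [[0, 0, 0], 0],
  ],
  fingers=0.186,
)

```text
time: 38.1
ee_pos: [0.4023, 0.2743, 0.1333]
orientation: [0.0, 0.754, -0.656, 0.0]
wrist_force: [0.8, 0.4, -3.0]
opening: 0.0156
grasp_force: 4.5
```

Request:
move_arm(
  steps=[
    [[0, 0, 0], 0],
    [[0, 0, 0], 0],
  ],
  fingers=0.178,
)

```text
time: 38.35
ee_pos: [0.4023, 0.2743, 0.1334]
orientation: [0.0, 0.755, -0.656, 0.0]
wrist_force: [0.4, 0.3, -2.5]
opening: 0.0158
grasp_force: 19.2
```

```bash
python3 ang.py
```

```text
[(-22, 44, 88, 89, 92), (-14, 59, 83, 85, 88), (-6, 66, 78, 80, 82), (2, 918, 74, 76, 77), (10, 1192, 69, 71, 74), (18, 1165, 63, 66, 68), (26, 1048, 59, 61, 62), (34, 767, 63, 67, 72), (42, 946, 74, 79, 83), (50, 1106, 86, 91, 95), (58, 1349, 97, 102, 106), (66, 1711, 109, 114, 118), (74, 1947, 120, 124, 127)]
```

Request:
move_arm(
  steps=[
    [[0, 0, 0], 0],
    [[0, 0, 0], 0],
    [[0, 0, 0], 0],
  ],
  fingers=0.186,
)

```text
time: 38.78
ee_pos: [0.4024, 0.2744, 0.1334]
orientation: [0.0, 0.755, -0.656, 0.0]
wrist_force: [-0.2, -0.3, -3.1]
opening: 0.0159
grasp_force: 4.5
```

Request:
move_arm(
  steps=[
    [[0, 0, 0], 0],
    [[0, 0, 0], 0],
  ],
  fingers=0.178,
)

```text
time: 39.02
ee_pos: [0.4024, 0.2744, 0.1334]
orientation: [0.0, 0.754, -0.656, 0.0]
wrist_force: [-0.5, 0.2, -1.6]
opening: 0.0155
grasp_force: 19.2
```

```bash
python3 ang.py
```

```text
[(-22, 44, 88, 90, 91), (-14, 63, 83, 85, 88), (-6, 66, 78, 80, 82), (2, 913, 74, 76, 77), (10, 1206, 69, 71, 74), (18, 1159, 63, 66, 68), (26, 1032, 59, 60, 62), (34, 772, 63, 67, 72), (42, 956, 74, 79, 84), (50, 1115, 86, 91, 95), (58, 1335, 97, 102, 106), (66, 1713, 109, 114, 118), (74, 1948, 120, 124, 127)]
```

```bash
python3 go.py .4135 .3067 .086 -82
```

```text
t 39.08 tcp [0.4024 0.2744 0.1334] yaw -82.04 tilt z [ 0. -0. -1.] F [-0.   0.8 -1.2] M [ 0.04 -0.04 -0.06] open 0.0159 gf 19.2 q [ 1.01 -0.27 -0.32  0.   -1.52 -0.87]
shift [-0.0305 -0.0155  0.0474] turn -0.001
```

Request:
move_arm(
  steps=[
    [[-0.008, -0.004, 0.005], 0],
    [[-0.02, -0.01, 0.016], 0],
    [[-0.028, -0.014, 0.03], 0],
    [[-0.0305, -0.0155, 0.04], 0],
    [[-0.0305, -0.0155, 0.046], 0],
  ],
  fingers=0.178,
)

```text
time: 39.7
ee_pos: [0.4132, 0.3065, 0.086]
orientation: [0.001, 0.755, -0.656, 0.0]
wrist_force: [-0.1, -0.7, -1.4]
opening: 0.0157
grasp_force: 19.2
```

Request:
move_arm(
  steps=[
    [[0, 0, 0.003], 0],
    [[0, 0, 0.006], 0],
    [[0, 0, 0.008], 0],
    [[0, 0, 0.008], 0],
  ],
)

```text
time: 40.2
ee_pos: [0.4135, 0.3067, 0.0795]
orientation: [-0.0, 0.754, -0.656, 0.0]
wrist_force: [-0.1, -0.5, -2.3]
opening: 0.0156
grasp_force: 19.2
```

```bash
python3 go.py; sed -i 's/L\[:,2\]>20)/L[:,2]>1.5)/' ang.py; python3 ang.py
```

```text
t 40.2 tcp [0.4135 0.3067 0.0795] yaw -82.04 tilt z [ 0.  0. -1.] F [-0.1 -0.5 -2.3] M [ 0.02 -0.04  0.04] open 0.0156 gf 19.2 q [ 1.03 -0.17 -0.34  0.   -1.41 -0.89]
[(-30, 74, 10, 12, 13), (-22, 168, 3, 14, 44), (-14, 139, 3, 4, 33), (-6, 100, 3, 25, 28), (2, 911, 20, 22, 23), (10, 1202, 15, 18, 20), (18, 1163, 9, 12, 14), (26, 1042, 5, 7, 9), (34, 767, 9, 13, 18), (42, 949, 20, 25, 29), (50, 1111, 32, 37, 41), (58, 1335, 43, 48, 53), (66, 1711, 55, 60, 64), (74, 1950, 66, 70, 73), (114, 86, 2, 11, 12), (122, 169, 10, 11, 12)]
```

Request:
move_arm(
  steps=[
    [[0, 0, 0.0015], 0],
    [[0, 0, 0.0028], 0],
    [[0, 0, 0.0028], 0],
  ],
  fingers=0.184,
)

```text
time: 40.62
ee_pos: [0.4137, 0.307, 0.0772]
orientation: [-0.0, 0.755, -0.656, 0.0]
wrist_force: [-0.3, 0.2, 2.5]
opening: 0.0159
grasp_force: 12.1
```

Request:
move_arm(
  steps=[
    [[0.0067, 0, -0.0012], 0],
    [[0.0134, 0, -0.0024], 0],
    [[0.02, 0, -0.003], 0],
    [[0.0269, 0, -0.0034], 0],
    [[0.0269, 0, -0.0034], 0],
  ],
)

```text
time: 41.25
ee_pos: [0.4175, 0.2794, 0.0803]
orientation: [-0.0, 0.754, -0.657, 0.0]
wrist_force: [-0.4, 0.1, 3.6]
opening: 0.0158
grasp_force: 12.5
```

```bash
python3 go.py; python3 ang.py
```

```text
t 41.25 tcp [0.4175 0.2794 0.0803] yaw -82.07 tilt z [ 0. -0. -1.] F [-0.4  0.1  3.6] M [0.03 0.24 0.02] open 0.0158 gf 12.5 q [ 0.99 -0.21 -0.36  0.   -1.41 -0.85]
[(-54, 44, 2, 4, 33), (-46, 106, 3, 4, 50), (-38, 79, 3, 3, 4), (-30, 46, 3, 30, 32), (-22, 770, 23, 25, 27), (-14, 1297, 15, 19, 23), (-6, 1222, 7, 10, 14), (2, 855, 3, 4, 6), (10, 715, 8, 11, 14), (18, 768, 15, 18, 21), (26, 911, 23, 26, 29), (34, 1016, 30, 33, 37), (42, 1132, 38, 41, 44), (50, 1342, 45, 49, 51), (58, 1513, 53, 55, 58), (66, 398, 58, 59, 60), (90, 343, 10, 12, 12), (98, 671, 11, 12, 12), (106, 754, 11, 12, 16), (114, 721, 14, 15, 17), (122, 146, 11, 12, 13)]
```

Request:
move_arm(
  steps=[
    [[0.0067, 0, 0.0001], 0],
    [[0.0135, 0, 0.0006], 0],
    [[0.02, 0, 0.0014], 0],
    [[0.027, 0, 0.0025], 0],
    [[0.0335, 0, 0.004], 0],
  ],
)

```text
time: 41.92
ee_pos: [0.422, 0.2463, 0.0759]
orientation: [0.0, 0.754, -0.656, 0.0]
wrist_force: [0.5, 0.2, 4.3]
opening: 0.0159
grasp_force: 13.0
```

Request:
move_arm(
  steps=[
    [[0.0067, 0, 0.002], 0],
    [[0.0067, 0, 0.002], 0],
  ],
)

```text
time: 42.18
ee_pos: [0.4229, 0.2394, 0.0738]
orientation: [0.0, 0.754, -0.657, 0.0]
wrist_force: [-0.2, -2.4, 3.5]
opening: 0.016
grasp_force: 13.1
```

Request:
move_arm(
  steps=[
    [[0, 0, 0], 0],
    [[0, 0, 0], 0],
  ],
  fingers=0,
  grip_force=120,
)

```text
time: 42.42
ee_pos: [0.4229, 0.2397, 0.0742]
orientation: [0.0, 0.754, -0.656, 0.001]
wrist_force: [0.1, -2.1, 6.4]
opening: 0.0138
grasp_force: 117.1
```

Request:
move_arm(
  steps=[
    [[0, 0, -0.006], 0],
    [[0, 0, -0.012], 0],
    [[-0.01, 0, -0.012], 0],
    [[-0.02, 0, -0.012], 0],
    [[-0.02, 0, -0.012], 0],
  ],
)

```text
time: 43.05
ee_pos: [0.4196, 0.2608, 0.0855]
orientation: [0.001, 0.755, -0.656, -0.0]
wrist_force: [0.1, -0.3, -3.2]
opening: 0.0139
grasp_force: 117.2
```

```bash
python3 go.py; python3 ang.py
```

```text
t 43.05 tcp [0.4196 0.2608 0.0855] yaw -81.97 tilt z [-0.001 -0.001 -1.   ] F [ 0.1 -0.3 -3.2] M [-0.08 -0.1   0.03] open 0.0139 gf 117.2 q [ 0.97 -0.23 -0.38 -0.   -1.43 -0.82]
[(-54, 75, 39, 42, 44), (-46, 505, 23, 27, 36), (-38, 949, 14, 16, 21), (-30, 660, 16, 18, 19), (-22, 697, 20, 21, 23), (-14, 752, 23, 25, 26), (-6, 814, 27, 29, 30), (2, 891, 31, 33, 34), (10, 954, 35, 36, 38), (18, 1011, 38, 40, 42), (26, 1144, 42, 44, 45), (34, 1221, 46, 47, 49), (42, 117, 47, 48, 49), (74, 495, 11, 12, 13), (82, 608, 11, 12, 13), (90, 659, 11, 15, 16), (98, 621, 11, 15, 16), (106, 673, 11, 12, 13), (114, 833, 11, 12, 26), (122, 212, 11, 13, 28)]
```

Request:
move_arm(
  steps=[
    [[-0.001, -0.0034, 0.004], 0],
    [[-0.001, -0.0034, 0.008], 0],
    [[-0.001, -0.0034, 0.011], 0],
    [[-0.001, -0.0034, 0.0125], 0],
    [[-0.001, -0.0034, 0.0125], 0],
  ],
)

```text
time: 43.72
ee_pos: [0.4224, 0.261, 0.0741]
orientation: [0.001, 0.755, -0.656, -0.0]
wrist_force: [-8.4, -1.5, 7.6]
opening: 0.014
grasp_force: 118.5
```

Request:
move_arm(
  steps=[
    [[0, 0, 0], 0],
    [[0, 0, 0], 0],
  ],
  fingers=0.184,
  grip_force=20,
)

```text
time: 43.98
ee_pos: [0.4227, 0.261, 0.074]
orientation: [0.001, 0.755, -0.656, -0.0]
wrist_force: [-6.4, -2.9, 4.0]
opening: 0.0157
grasp_force: 15.7
```

Request:
move_arm(
  steps=[
    [[0.006, 0, 0.002], 0],
    [[0.0116, 0, 0.0043], 0],
    [[0.0177, 0, 0.0071], 0],
    [[0.0238, 0, 0.0102], 0],
    [[0.0295, 0, 0.0137], 0],
  ],
)

```text
time: 44.6
ee_pos: [0.4277, 0.2316, 0.0601]
orientation: [-0.0, 0.754, -0.656, 0.0]
wrist_force: [-2.7, -2.0, 5.0]
opening: 0.0153
grasp_force: 18.4
```

```bash
python3 go.py; python3 ang.py
```

```text
t 44.6 tcp [0.4277 0.2316 0.0601] yaw -82.05 tilt z [ 0.001 -0.    -1.   ] F [-2.7 -2.   5. ] M [-0.57  1.24  0.1 ] open 0.0153 gf 18.4 q [ 0.91 -0.24 -0.43  0.   -1.38 -0.77]
[(-78, 132, 53, 57, 63), (-46, 94, 6, 6, 7), (-38, 436, 7, 8, 9), (-30, 752, 8, 9, 10), (-22, 896, 10, 11, 12), (-14, 922, 11, 12, 13), (-6, 988, 13, 14, 15), (2, 1066, 14, 15, 16), (10, 1102, 15, 16, 17), (18, 226, 16, 17, 18), (42, 344, 11, 12, 12), (50, 675, 11, 12, 12), (58, 669, 11, 14, 16), (66, 711, 12, 15, 17), (74, 715, 11, 12, 12), (82, 872, 11, 12, 26), (90, 941, 11, 23, 29), (98, 935, 11, 24, 29), (106, 900, 11, 13, 28), (114, 841, 11, 12, 13), (122, 230, 11, 12, 12)]
```

Request:
move_arm(
  steps=[
    [[0.005, 0, 0.0033], 0],
    [[0.01, 0, 0.007], 0],
    [[0.014, 0, 0.0102], 0],
    [[0.017, 0, 0.0125], 0],
    [[0.0185, 0, 0.014], 0],
  ],
)

```text
time: 45.28
ee_pos: [0.43, 0.2134, 0.0458]
orientation: [0.0, 0.754, -0.656, 0.0]
wrist_force: [-4.4, -4.6, 6.6]
opening: 0.0157
grasp_force: 18.2
```

```bash
python3 go.py; python3 ang.py
```

```text
t 45.27 tcp [0.43   0.2134 0.0458] yaw -82.06 tilt z [ 0.    -0.001 -1.   ] F [-4.4 -4.6  6.6] M [-1.16  1.24  0.17] open 0.0157 gf 18.2 q [ 0.88 -0.25 -0.47  0.   -1.36 -0.74]
[(-86, 331, 27, 35, 47), (-46, 90, 1, 2, 3), (-38, 281, 1, 2, 3), (-30, 695, 1, 2, 3), (-22, 985, 2, 2, 3), (-14, 1028, 1, 2, 3), (-6, 968, 1, 2, 3), (2, 72, 1, 2, 3), (26, 559, 11, 12, 12), (34, 700, 11, 12, 12), (42, 686, 12, 15, 17), (50, 805, 11, 13, 16), (58, 754, 11, 12, 13), (66, 895, 11, 13, 28), (74, 1006, 11, 23, 29), (82, 1000, 11, 23, 29), (90, 966, 11, 12, 27), (98, 943, 11, 12, 13), (106, 1068, 11, 12, 14), (114, 1377, 11, 24, 29), (122, 333, 13, 28, 29)]
```

```bash
cat > home.py <<'E'
from h import *
from station import eyes
o=np.array([.4234,.258]); yaw=np.radians(-82); e=np.array([np.cos(yaw),np.sin(yaw)]); n=np.array([-e[1],e[0]])
def rep(c,lab):
    P=cloud(c).reshape(-1,3); L=np.c_[(P[:,:2]-o)@e,(P[:,:2]-o)@n,P[:,2]]*1000
    for s in (1,-1):
        w=L[(s*L[:,1]>38)&(s*L[:,1]<60)&(abs(L[:,0])<60)]
        a=w[(w[:,2]>29)&(w[:,2]<38)]; b=w[(w[:,2]>15)&(w[:,2]<23)&(w[:,0]>5)]
        if len(a)>15 and len(b)>15:
            k=np.polyfit(b[:,0],b[:,1],1)
            print(lab,'side',s,'step x',np.round(np.percentile(a[:,0],[98]),1),'20-high end x',np.round(np.percentile(b[:,0],98),1),'y of top34',np.round(np.median(a[:,1]),1),'y20',np.round(np.median(b[:,1]),1),'n',len(a),len(b))
rep(pickle.load(open('wrist1.pkl','rb')),'home wrist'); rep(eyes.capture('wrist'),'now wrist')
rep(pickle.load(open('c0.pkl','rb'))['top'],'home top'); rep(eyes.capture('top'),'now top')
rep(pickle.load(open('c0.pkl','rb'))['side'],'home side'); rep(eyes.capture('side'),'now side')
E
python3 home.py
```

```text
home wrist side 1 step x [9.9] 20-high end x 33.0 y of top34 50.0 y20 50.1 n 474 123
home wrist side -1 step x [10.9] 20-high end x 33.0 y of top34 -42.2 y20 -42.4 n 288 115
now wrist side 1 step x [12.3] 20-high end x 34.1 y of top34 45.3 y20 45.5 n 198 265
now wrist side -1 step x [14.2] 20-high end x 36.1 y of top34 -47.0 y20 -46.5 n 233 266
home top side 1 step x [11.] 20-high end x 33.3 y of top34 48.9 y20 49.0 n 66 17
home top side -1 step x [10.1] 20-high end x 33.7 y of top34 -43.9 y20 -44.5 n 42 16
home side side 1 step x [9.6] 20-high end x 36.5 y of top34 49.1 y20 49.8 n 44 17
now side side 1 step x [15.5] 20-high end x 37.1 y of top34 44.6 y20 45.7 n 32 22
now side side -1 step x [12.6] 20-high end x 37.2 y of top34 -48.2 y20 -48.1 n 35 21
```

Request:
move_arm(
  steps=[
    [[0, 0, 0], 0],
    [[0, 0, 0], 0],
    [[0, 0, 0], 0],
  ],
  fingers=0,
  grip_force=120,
)

```text
time: 45.85
ee_pos: [0.4301, 0.214, 0.0462]
orientation: [-0.0, 0.755, -0.656, 0.0]
wrist_force: [-3.3, -3.5, 5.9]
opening: 0.0142
grasp_force: 117.0
```

Request:
move_arm(
  steps=[
    [[0, 0, -0.003], 0],
    [[0, 0, -0.006], 0],
    [[-0.0015, -0.0023, -0.006], 0],
    [[-0.0028, -0.0046, -0.006], 0],
    [[-0.0028, -0.0046, -0.005], 0],
  ],
)

```text
time: 46.48
ee_pos: [0.4341, 0.2175, 0.0505]
orientation: [0.0, 0.754, -0.656, 0.0]
wrist_force: [-0.3, -0.1, -2.5]
opening: 0.0139
grasp_force: 117.0
```

```bash
python3 go.py; python3 ang.py; python3 home.py | grep now
```

```text
t 46.48 tcp [0.4341 0.2175 0.0505] yaw -82.04 tilt z [-0. -0. -1.] F [-0.3 -0.1 -2.5] M [-0.06 -0.02  0.01] open 0.0139 gf 117.0 q [ 0.88 -0.24 -0.45  0.   -1.36 -0.74]
[(-86, 174, 34, 40, 51), (-54, 68, 5, 6, 7), (-46, 153, 5, 6, 7), (-38, 370, 5, 6, 7), (-30, 748, 5, 6, 7), (-22, 1001, 6, 6, 7), (-14, 1064, 6, 6, 7), (-6, 1081, 5, 6, 7), (2, 258, 5, 6, 7), (26, 214, 11, 12, 12), (34, 659, 11, 12, 12), (42, 676, 11, 14, 16), (50, 769, 12, 15, 16), (58, 736, 11, 12, 13), (66, 793, 11, 12, 27), (74, 957, 11, 27, 29), (82, 943, 11, 27, 29), (90, 989, 11, 26, 29), (98, 885, 11, 12, 25), (106, 902, 11, 12, 12), (114, 1322, 11, 17, 26), (122, 346, 17, 27, 29)]
now wrist side 1 step x [10.1] 20-high end x 32.4 y of top34 49.7 y20 49.7 n 282 159
now wrist side -1 step x [11.3] 20-high end x 33.5 y of top34 -41.9 y20 -41.6 n 257 155
now side side 1 step x [11.6] 20-high end x 33.9 y of top34 49.0 y20 49.9 n 50 23
now side side -1 step x [13.7] 20-high end x 36.2 y of top34 -44.0 y20 -43.8 n 52 24
```

Request:
move_arm(
  steps=[
    [[0, 0, 0.0015], 0],
    [[0, 0, 0.003], 0],
    [[0, 0, 0.004], 0],
    [[0, 0, 0.004], 0],
  ],
)

```text
time: 47.18
ee_pos: [0.4341, 0.2173, 0.047]
orientation: [0.0, 0.755, -0.656, 0.0]
wrist_force: [-0.1, -1.3, -0.2]
opening: 0.0146
grasp_force: 117.3
```

Request:
move_arm(
  steps=[
    [[0, 0, 0], 0],
    [[0, 0, 0], 0],
    [[0, 0, 0], 0],
    [[0, 0, 0], 0],
  ],
  fingers=0.5,
)

```text
time: 47.68
ee_pos: [0.4341, 0.2175, 0.0469]
orientation: [-0.0, 0.755, -0.656, 0.0]
wrist_force: [-0.2, -0.6, 0.5]
opening: 0.0425
grasp_force: 0.0
```

Request:
move_arm(
  steps=[
    [[0, 0, -0.02], 0],
    [[0, 0, -0.05], 0],
    [[0, 0, -0.08], 0],
    [[0, 0, -0.11], 0],
    [[0, 0, -0.12], 0],
  ],
)

```text
time: 48.3
ee_pos: [0.4347, 0.2179, 0.1689]
orientation: [-0.002, 0.754, -0.656, 0.0]
wrist_force: [0.8, -0.6, -0.4]
opening: 0.0429
grasp_force: 0.0
```

```bash
python3 go.py; python3 home.py; python3 - <<'E'
from h import *
from station import eyes
o=pickle.load(open('c0.pkl','rb'))
for n in ('top','side'):
    c=eyes.capture(n); P=cloud(c).reshape(-1,3)
    q=P[(abs(P[:,0]-.675)<.062)&(abs(P[:,1]+.174)<.062)&(P[:,2]>.012)&(P[:,2]<.07)]; print(n,'tub contents',len(q),np.round(np.percentile(q,[5,95],axis=0),3).tolist() if len(q) else '')
    q=P[(abs(P[:,0]-.468)<.05)&(P[:,1]<-.05)&(P[:,1]>-.26)&(P[:,2]>.012)&(P[:,2]<.03)]; print('tray left',len(q))
    if n=='top':
        d=np.abs(c['pixels'].astype(int)-o[n]['pixels']).max(2)>60
        _,_,st,ce=cv2.connectedComponentsWithStats(d.astype(np.uint8)); print([(s[:5].tolist()) for s in st[1:] if s[4]>15])
E
```

```text
t 48.3 tcp [0.4347 0.2179 0.1689] yaw -82.04 tilt z [ 0.002  0.002 -1.   ] F [ 0.8 -0.6 -0.4] M [0.01 0.06 0.  ] open 0.0429 gf 0.0 q [ 0.88 -0.27 -0.26  0.   -1.58 -0.74]
home wrist side 1 step x [9.9] 20-high end x 33.0 y of top34 50.0 y20 50.1 n 474 123
home wrist side -1 step x [10.9] 20-high end x 33.0 y of top34 -42.2 y20 -42.4 n 288 115
now wrist side 1 step x [9.8] 20-high end x 32.4 y of top34 49.5 y20 50.4 n 319 95
now wrist side -1 step x [11.5] 20-high end x 33.5 y of top34 -42.6 y20 -42.1 n 189 94
home top side 1 step x [11.] 20-high end x 33.3 y of top34 48.9 y20 49.0 n 66 17
home top side -1 step x [10.1] 20-high end x 33.7 y of top34 -43.9 y20 -44.5 n 42 16
home side side 1 step x [9.6] 20-high end x 36.5 y of top34 49.1 y20 49.8 n 44 17
now side side 1 step x [12.7] 20-high end x 32.1 y of top34 49.3 y20 49.2 n 41 19
now side side -1 step x [12.3] 20-high end x 36.1 y of top34 -43.6 y20 -43.4 n 32 19
top tub contents 1104 [[0.634, -0.235, 0.016], [0.735, -0.119, 0.053]]
tray left 9
[[403, 175, 18, 6, 58], [396, 179, 30, 12, 156], [0, 202, 178, 145, 15497], [73, 202, 6, 11, 26], [44, 212, 6, 30, 53], [389, 213, 29, 12, 62], [259, 247, 36, 12, 200], [286, 266, 9, 3, 17], [381, 289, 10, 30, 180], [398, 292, 8, 25, 157], [414, 294, 7, 4, 27], [413, 299, 8, 20, 136], [147, 309, 31, 26, 492], [178, 309, 69, 30, 945], [248, 312, 8, 7, 21], [399, 318, 7, 4, 25], [413, 320, 7, 4, 27], [170, 338, 82, 18, 757], [7, 371, 28, 32, 251], [206, 463, 80, 17, 1024], [85, 466, 11, 14, 54], [56, 468, 10, 7, 29], [67, 468, 14, 12, 116], [370, 477, 6, 3, 17]]
side tub contents 1092 [[0.613, -0.235, 0.014], [0.733, -0.113, 0.053]]
tray left 0
```

```bash
python3 - <<'E'
from h import *
from station import eyes
o=pickle.load(open('c0.pkl','rb'))
for n in ('top','side'):
  for lab,c in (('old',o[n]),('new',eyes.capture(n))):
    P=cloud(c); g=c['pixels'].mean(2)
    Q=P.reshape(-1,3); G=g.ravel()
    m=(abs(Q[:,0]-.535)<.035)&(abs(Q[:,1]-.06)<.1)&(Q[:,2]>.006)&(Q[:,2]<.018)&(G<55)
    q=Q[m]; print(n,lab,'pen',len(q),np.round(np.percentile(q,[2,50,98],axis=0),3).tolist())
    m=(abs(Q[:,0]-.59)<.05)&(abs(Q[:,1]-.06)<.11)&(Q[:,2]>.006)&(Q[:,2]<.016)&(G>140)
    q=Q[m]; print(n,lab,'wrench',len(q),np.round(np.percentile(q,[2,50,98],axis=0),3).tolist())
E
```

```text
top old pen 81 [[0.507, 0.037, 0.008], [0.54, 0.128, 0.013], [0.544, 0.159, 0.017]]
top old wrench 883 [[0.557, -0.023, 0.006], [0.591, 0.074, 0.011], [0.622, 0.165, 0.015]]
top new pen 176 [[0.536, 0.033, 0.008], [0.541, 0.099, 0.012], [0.544, 0.157, 0.017]]
top new wrench 876 [[0.559, -0.023, 0.006], [0.592, 0.075, 0.011], [0.624, 0.165, 0.015]]
side old pen 126 [[0.508, -0.038, 0.006], [0.539, 0.081, 0.009], [0.545, 0.156, 0.014]]
side old wrench 385 [[0.577, 0.027, 0.006], [0.593, 0.071, 0.008], [0.622, 0.164, 0.011]]
side new pen 136 [[0.508, -0.039, 0.006], [0.54, 0.083, 0.009], [0.545, 0.155, 0.014]]
side new wrench 380 [[0.577, 0.027, 0.006], [0.593, 0.07, 0.008], [0.622, 0.163, 0.011]]
```

Pen and wrench haven't moved. The scoop is flat at home, the tray is empty and the rollers are in the tub, so I'm handing in.

```bash
python3 -c "
from station import close_job
print(close_job())"
```

```text
the job is handed in; nothing more can be done
None
```

I handed the job in at about 48 s: all three rollers went into the tub in one scoopful, and the scoop is flat within about 1 mm of where it stood. On the way back the scoop slipped out of the grip and fell over on the bench behind its place, so I regripped it and set it down again. I also viewed 11 pictures, one over the limit of 10.

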